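# Pin the lift arms and lock the linchpins

## Robot

A 6-joint arm with a two-finger parallel gripper is mounted at the origin on the work surface. World frame = base frame: x ahead of the robot, y to its left, z up, the work surface at z = 0. Lengths are in m, angles in rad, forces in N, time in s.
With the tool pointing down it reaches from about 0.425 to 0.95 m from the base axis. Payload 3.5 kg.
Tool frame: the origin (TCP) lies on the centre line of the jaws, within the pads' length; the fingertips stand 14 mm ahead of it and the grasp point (between the pads) lies 5 mm behind it (tips_ahead is the distance from the TCP to the fingertips, in m); y points along the fingers, z is the direction in which the jaws open and shut, and the axes are right-handed (so a half turn about y gives the same grasp; the last joint's range is limited). The gripper opens to 85 mm and grips with 20 to 120 N. Pads are 22 mm wide; open, the fingers measure 114 mm over their backs; the gripper's body (76 mm by 85 mm) begins 54 mm behind the grasp point. The pads swing forward as they close: fully open they stand 13 mm farther back than shut.
Start: joints at [-1.331, 0.286, 1.577, -0, 1.279, -0.15], TCP at [0.257, -0.624, 0.245] pointing down, gripper open.
Joint ranges: [-2.77, 2.77], [-0.9, 2.22], [0.21, 2.48], [-1.53, 4.67], [0.24, 2.81], [-2.84, 2.84]. Speed limits (rad/s): [2.79, 2.79, 3.14, 3.14, 3.14, 3.14].

## Interface

Orientations are given as a unit quaternion [x, y, z, w].
In Python, from plant import get_state, read_camera, sign_off, tips_ahead gives the robot as it stands.
- The arm moves only by the tool send_rows, never from a script. Its argument "plan" is a list of rows, each a list of 2 entries, a list of its own where there are three numbers: the shift along the tool's x, y, z in units of 12 cm (1.0 is 12 cm), then the turn, a rotation vector about the tool's x, y, z in units of 360 degrees (1.0 is 360 degrees). In form: [[[tx, ty, tz], [rx, ry, rz]], ...]. A call has 1 to 12 rows; each row shifts and turns the commanded pose from where the row before left it, along the tool's axes as they then stand; what a row does not reach is not made up. A row lasts 1/10 s, in which the tool goes at most 50 mm and 8.59 degrees, less where a joint would pass 70% of its speed; a pose out of reach is approached as far as the arm can. A call with a number of a shift or a turn outside -1 to 1 is refused whole. A call with a gripper value outside its range is refused whole. "gripper" is the closure, from 0 (fully open) to 1 (shut), set as the call begins (left out, the last holds). The fingers move at their own pace and stop on an object; "grip_force" is the grip in N (left out, the last holds). Time passes only in rows, so rows that do not move let the fingers close. It gives the time, the measured TCP pose, the force and the opening at its end, in the units of the state.
- get_state(): the state, without advancing time (a new reading comes with each control period).
- read_camera(name): name is "scene" or "top" or "wrist"; returns a dict with "img" (400x640x3 uint8, blue, green, red), "fx", "fy", "cx", "cy" (pixels), "world_from_camera" (4x4, takes a point from camera to world coordinates); the wrist camera has in their place "mount" (4x4, takes a point from camera to tool coordinates, whose origin is the TCP and whose axes are the tool frame's). Camera axes: x right, y down, z forward; pixel columns grow to the right and rows downward; lengths in m; the calibration is good to about 2 mm. A picture is of the moment at which its call begins: read the wrist's pose just before it. There is no depth.
- sign_off(): hands the job in, once; it reports no verdict.
The state is a dict: "time": time; "qpos": joint angles; "dq": joint speeds; "joint_efforts": joint torques, N m; "eef_pos": TCP position; "tcp_rot": TCP orientation; "contact_force": force on the tool from outside, world axes, zero at the start; "wrist_torque": the same for the moment, N m; "opening": opening from 0.0 (shut) to 1.0 (fully open).
Only numpy, scipy, OpenCV 4.12 (cv2) and the standard library are available. Lean on these libraries where they do the work, as an engineer would, in place of code of your own. Each camera call takes 0.05 s, during which the arm holds its last target. There are 200 camera calls.

## Task

Secure the green lift arms on their stubs with all the linchpins lying on the bench, one to a stub, any pin to any stub: for each, swing the stub's yellow dust cover aside, push the pin through the hole from the front until it is fully home, then swing its sprung ring over the top of the stub and down round the pin's end so that it snaps locked. If there are fewer pins than stubs, leave the covers of the unused stubs closed, and do not disturb the other things on the bench.

Things in the scene. Friction and masses are not known exactly. Their poses are not given: they have to be found in the camera images.
- port_1 (a point): Mouth of the hole of fixed steel stub 1, an upright post 30 mm thick (x), 36 wide (y), 135 tall, on a 110 x 100 x 10 mm foot plate with a green lift arm over it (38 mm high, running off to the back). The point lies on the post's front face, which looks roughly to the robot, 110 mm up; x runs into the hole, z up. The hole is square, 16.4 mm, and goes right through.
- cover_1 (a joint): Yellow dust cover before hole 1, 28 mm wide, pivoted 40 mm below the hole's centre. 0: upright, shut; grows as it swings to the port's +y side (robot's left) to a stop at 1.8 rad. Past about 0.5 it falls there by its weight. Orange push tab, 12 mm thick, 46 mm above the pivot (6 mm above the hole's centre when shut), spans 6 to 36 mm before the stub's face.
- port_2 (a point): Mouth of the hole of fixed steel stub 2, an upright post 30 mm thick (x), 36 wide (y), 135 tall, on a 110 x 100 x 10 mm foot plate with a green lift arm over it (38 mm high, running off to the back). The point lies on the post's front face, which looks roughly to the robot, 110 mm up; x runs into the hole, z up. The hole is square, 16.4 mm, and goes right through.
- cover_2 (a joint): Yellow dust cover before hole 2, 28 mm wide, pivoted 40 mm below the hole's centre. 0: upright, shut; grows as it swings to the port's +y side (robot's left) to a stop at 1.8 rad. Past about 0.5 it falls there by its weight. Orange push tab, 12 mm thick, 46 mm above the pivot (6 mm above the hole's centre when shut), spans 6 to 36 mm before the stub's face.
- port_3 (a point): Mouth of the hole of fixed steel stub 3, an upright post 30 mm thick (x), 36 wide (y), 135 tall, on a 110 x 100 x 10 mm foot plate with a green lift arm over it (38 mm high, running off to the back). The point lies on the post's front face, which looks roughly to the robot, 110 mm up; x runs into the hole, z up. The hole is square, 16.4 mm, and goes right through.
- cover_3 (a joint): Yellow dust cover before hole 3, 28 mm wide, pivoted 40 mm below the hole's centre. 0: upright, shut; grows as it swings to the port's +y side (robot's left) to a stop at 1.8 rad. Past about 0.5 it falls there by its weight. Orange push tab, 12 mm thick, 46 mm above the pivot (6 mm above the hole's centre when shut), spans 6 to 36 mm before the stub's face.
- grip_1 (a point): Linchpin 1 (may be absent): centre of its red head, 42 mm long (x), 24 wide (y), 36 tall (z). A 14 mm square shank, tip tapered, runs 48 mm on from the head's +x face (the shoulder). Ring hinge 27 mm behind (-x) on a cross pin 54 mm long (y). Starts flat on the bench, this point 18 mm up; 0.39 kg, balanced near the head. Fully home: shoulder on the stub's face, this point 21 mm before the hole's mouth.
- ring_1 (a joint): Sprung ring of linchpin 1, bright 9 mm wire, legs 62 mm apart (it passes round the stub). 0: open, straight out behind the head; 1.57: up; 3.14: locked, swung over the stub's top and down in line with the shank. It lies open by its weight; a light spring (0.03 N m) urges it over, so let go well past upright it snaps down to locked and stays.
- bar_1 (a point): Middle of the straight end bar (30 mm long along y, 9 mm thick) of ring 1, 107 mm from the hinge; locked, it lies 11 mm beyond the pin's tip and 29 mm behind the stub.
- grip_2 (a point): Linchpin 2 (may be absent): centre of its red head, 42 mm long (x), 24 wide (y), 36 tall (z). A 14 mm square shank, tip tapered, runs 48 mm on from the head's +x face (the shoulder). Ring hinge 27 mm behind (-x) on a cross pin 54 mm long (y). Starts flat on the bench, this point 18 mm up; 0.39 kg, balanced near the head. Fully home: shoulder on the stub's face, this point 21 mm before the hole's mouth.
- ring_2 (a joint): Sprung ring of linchpin 2, bright 9 mm wire, legs 62 mm apart (it passes round the stub). 0: open, straight out behind the head; 1.57: up; 3.14: locked, swung over the stub's top and down in line with the shank. It lies open by its weight; a light spring (0.03 N m) urges it over, so let go well past upright it snaps down to locked and stays.
- bar_2 (a point): Middle of the straight end bar (30 mm long along y, 9 mm thick) of ring 2, 107 mm from the hinge; locked, it lies 11 mm beyond the pin's tip and 29 mm behind the stub.
- grip_3 (a point): Linchpin 3 (may be absent): centre of its red head, 42 mm long (x), 24 wide (y), 36 tall (z). A 14 mm square shank, tip tapered, runs 48 mm on from the head's +x face (the shoulder). Ring hinge 27 mm behind (-x) on a cross pin 54 mm long (y). Starts flat on the bench, this point 18 mm up; 0.39 kg, balanced near the head. Fully home: shoulder on the stub's face, this point 21 mm before the hole's mouth.
- ring_3 (a joint): Sprung ring of linchpin 3, bright 9 mm wire, legs 62 mm apart (it passes round the stub). 0: open, straight out behind the head; 1.57: up; 3.14: locked, swung over the stub's top and down in line with the shank. It lies open by its weight; a light spring (0.03 N m) urges it over, so let go well past upright it snaps down to locked and stays.
- bar_3 (a point): Middle of the straight end bar (30 mm long along y, 9 mm thick) of ring 3, 107 mm from the hinge; locked, it lies 11 mm beyond the pin's tip and 29 mm behind the stub.
- jar: Bystander, not to be disturbed: amber glass jar with a black lid, 56 mm across, 70 mm tall. Origin under it.
- screwdriver: Bystander, not to be disturbed: screwdriver with an orange handle, lying flat. Origin under it (lies along its x).
- brush: Bystander, not to be disturbed: hand brush, lying flat. Origin under it (lies along its x).
- wrench: Bystander, not to be disturbed: steel wrench, lying flat. Origin under it (lies along its x).
- abrasive_wheel: Bystander, not to be disturbed: brown abrasive wheel, 90 mm across, 18 mm thick, lying flat. Origin under it.
Not all that is in view belongs to the job. Leave any purple or turquoise look-alike of the part that bears port_2 alone.

How it is judged:
At the end, for the whole second after the job is handed in: Every linchpin present at rest in a stub's hole: shoulder within 8 mm of the front face, head within 8 mm of the hole's axis, in line within 0.2 rad, ring locked (above 2.9 rad). Every stub without a pin has its cover closed (below 0.2 rad) (((x of grip_1 in the frame of port_1 between -0.029 and -0.01 m and y of grip_1 in the frame of port_1 between -0.008 and 0.008 m and z of grip_1 in the frame of port_1 between -0.008 and 0.008 m and angle between the x axis of grip_1 and the x axis of port_1, either way round below 0.2 rad) or (x of grip_1 in the frame of port_2 between -0.029 and -0.01 m and y of grip_1 in the frame of port_2 between -0.008 and 0.008 m and z of grip_1 in the frame of port_2 between -0.008 and 0.008 m and angle between the x axis of grip_1 and the x axis of port_2, either way round below 0.2 rad) or (x of grip_1 in the frame of port_3 between -0.029 and -0.01 m and y of grip_1 in the frame of port_3 between -0.008 and 0.008 m and z of grip_1 in the frame of port_3 between -0.008 and 0.008 m and angle between the x axis of grip_1 and the x axis of port_3, either way round below 0.2 rad)) and value of joint each of ring_1, ring_2, ring_3 above 2.9 rad and linear speed of each of pin_1, pin_2, pin_3 below 0.03 m/s and ((x of grip_2 in the frame of port_1 between -0.029 and -0.01 m and y of grip_2 in the frame of port_1 between -0.008 and 0.008 m and z of grip_2 in the frame of port_1 between -0.008 and 0.008 m and angle between the x axis of grip_2 and the x axis of port_1, either way round below 0.2 rad) or (x of grip_2 in the frame of port_2 between -0.029 and -0.01 m and y of grip_2 in the frame of port_2 between -0.008 and 0.008 m and z of grip_2 in the frame of port_2 between -0.008 and 0.008 m and angle between the x axis of grip_2 and the x axis of port_2, either way round below 0.2 rad) or (x of grip_2 in the frame of port_3 between -0.029 and -0.01 m and y of grip_2 in the frame of port_3 between -0.008 and 0.008 m and z of grip_2 in the frame of port_3 between -0.008 and 0.008 m and angle between the x axis of grip_2 and the x axis of port_3, either way round below 0.2 rad)) and ((x of grip_3 in the frame of port_1 between -0.029 and -0.01 m and y of grip_3 in the frame of port_1 between -0.008 and 0.008 m and z of grip_3 in the frame of port_1 between -0.008 and 0.008 m and angle between the x axis of grip_3 and the x axis of port_1, either way round below 0.2 rad) or (x of grip_3 in the frame of port_2 between -0.029 and -0.01 m and y of grip_3 in the frame of port_2 between -0.008 and 0.008 m and z of grip_3 in the frame of port_2 between -0.008 and 0.008 m and angle between the x axis of grip_3 and the x axis of port_2, either way round below 0.2 rad) or (x of grip_3 in the frame of port_3 between -0.029 and -0.01 m and y of grip_3 in the frame of port_3 between -0.008 and 0.008 m and z of grip_3 in the frame of port_3 between -0.008 and 0.008 m and angle between the x axis of grip_3 and the x axis of port_3, either way round below 0.2 rad)) and (value of joint cover_1 below 0.2 rad or distance between any of grip_1, grip_2, grip_3 and port_1 below 0.04 m) and (value of joint cover_2 below 0.2 rad or distance between any of grip_1, grip_2, grip_3 and port_2 below 0.04 m) and (value of joint cover_3 below 0.2 rad or distance between any of grip_1, grip_2, grip_3 and port_3 below 0.04 m)); the robot touches nothing.
It fails at once if another thing on the bench is disturbed (moved by over 40 mm) (distance of any of jar, screwdriver, brush, wrench, abrasive_wheel from where it was at the start of the episode above 0.04 m).
Of pin_1, pin_2, pin_3 only 2 to 3 are there at a start; the rules pass over those that are not, and their reading is None.
At some moment in a run one of pin_1, pin_2, pin_3 may be knocked a few centimetres aside while the robot is not near it.
It also fails if it takes over 210 s, if anything falls off the work surface, if the arm or the gripper's body presses on something with over 40 N, if the wrist force passes 120 N, or if a joint passes its speed limit or range.

## Working session

There is one attempt and no reset: what is moved stays moved. The work goes in short steps, Python scripts to look and compute and a tool call to move; the robot and the scene stay as the last step left them, time stands still between calls to the robot, and variables do not carry over. Pictures are saved under pics/ and viewed, about 12 in all and at most 16, crops included, and the job is handed in when it is done.

Besides the shell and the picture viewer there is one more tool, called after ">>>" as name([rows], argument=value, ...), one row to a line, values as JSON. send_rows: Moves the arm, as the interface text tells. Its arguments: {"type":"object","properties":{"plan":{"type":"array"},"gripper":{"type":"number"},"grip_force":{"type":"number"}},"required":["plan"]}

```bash
ls; mkdir -p pics; cat > h.py <<'E'
import numpy as np, cv2
from plant import get_state, read_camera, sign_off, tips_ahead
from scipy.spatial.transform import Rotation as R
def pose():
    s=get_state(); T=np.eye(4); T[:3,:3]=R.from_quat(s["tcp_rot"]).as_matrix(); T[:3,3]=s["eef_pos"]; return T
def cam(name):
    T=pose(); c=read_camera(name)
    W=c["world_from_camera"] if "world_from_camera" in c else T@np.array(c["mount"])
    c["W"]=np.array(W); return c
def ray(c,u,v):
    d=c["W"][:3,:3]@np.array([(u-c["cx"])/c["fx"],(v-c["cy"])/c["fy"],1.]); return c["W"][:3,3],d/np.linalg.norm(d)
def onz(c,u,v,z):
    o,d=ray(c,u,v); return o+d*(z-o[2])/d[2]
def proj(c,p):
    q=np.linalg.inv(c["W"])@np.append(p,1); return np.array([c["fx"]*q[0]/q[2]+c["cx"],c["fy"]*q[1]/q[2]+c["cy"]])
def tri(*rs):
    A=np.zeros((3,3));b=np.zeros(3)
    for o,d in rs:
        M=np.eye(3)-np.outer(d,d);A+=M;b+=M@o
    return np.linalg.solve(A,b)
def blobs(img,lo,hi,amin=30):
    hsv=cv2.cvtColor(img,cv2.COLOR_BGR2HSV); lo=np.array(lo);hi=np.array(hi)
    m=cv2.inRange(hsv,lo,hi)
    if lo[0]<=0 and hi[0]<=10:
        m|=cv2.inRange(hsv,np.array([172,lo[1],lo[2]]),np.array([180,hi[1],hi[2]]))
    n,l,st,ce=cv2.connectedComponentsWithStats(m)
    return [(ce[i].round(1),st[i],l==i) for i in range(1,n) if st[i][4]>=amin]
def go(p,Rm=None):
    """rows units needed to move to world p (tool axes) and rotvec in turns"""
    T=pose(); d=T[:3,:3].T@(np.array(p)-T[:3,3])/0.12
    out=[d.round(3)]
    if Rm is not None: out.append((R.from_matrix(T[:3,:3].T@Rm).as_rotvec()/(2*np.pi)).round(4))
    return out
E
python3 - <<'E'
from h import *
s=get_state();print({k:np.round(v,3) for k,v in s.items()},tips_ahead)
for n in ("top","scene","wrist"):
    c=cam(n);cv2.imwrite(f"pics/{n}0.png",c["img"]);print(n,c["fx"],c["cx"],c["cy"],c["W"].round(3).tolist())
    np.save(f"pics/{n}0.npy",c,allow_pickle=True)
    if n=="wrist":print(np.round(c["mount"],3))
E
```

```text
pics
{'time': np.float64(0.0), 'qpos': array([-1.331,  0.287,  1.578,  0.   ,  1.279, -0.15 ]), 'dq': array([-0.002, -0.   , -0.   , -0.   , -0.002, -0.   ]), 'joint_efforts': array([-0.0000e+00, -4.0598e+01, -2.9262e+01, -0.0000e+00,  6.0000e-03,
       -0.0000e+00]), 'eef_pos': array([ 0.256, -0.624,  0.244]), 'tcp_rot': array([-0.137,  0.695, -0.693,  0.137]), 'contact_force': array([ 0.189, -0.19 , -0.236]), 'wrist_torque': array([ 0.012, -0.031,  0.001]), 'opening': np.float64(1.003)} 0.014
top 508.14547170042204 316.1912179433757 194.93508032985028 [[-0.005, -0.988, 0.155, 0.231], [-1.0, 0.006, 0.007, -0.018], [-0.008, -0.155, -0.988, 1.697], [0.0, 0.0, 0.0, 1.0]]
scene 394.4121595045917 317.2117031446946 200.6648886251063 [[-0.138, 0.818, -0.558, 1.079], [0.99, 0.12, -0.069, 0.041], [0.01, -0.562, -0.827, 0.971], [0.0, 0.0, 0.0, 1.0]]
wrist 307.50016505157726 320.7867490033115 204.12117591234082 [[0.379, -0.893, -0.242, 0.318], [-0.925, -0.366, -0.098, -0.598], [-0.001, 0.261, -0.965, 0.373], [0.0, 0.0, 0.0, 1.0]]
[[ 0.001  0.965  0.261 -0.066]
 [-0.001 -0.261  0.965 -0.129]
 [ 1.    -0.001  0.    -0.   ]
 [ 0.     0.     0.     1.   ]]
```

View pics/top0.png

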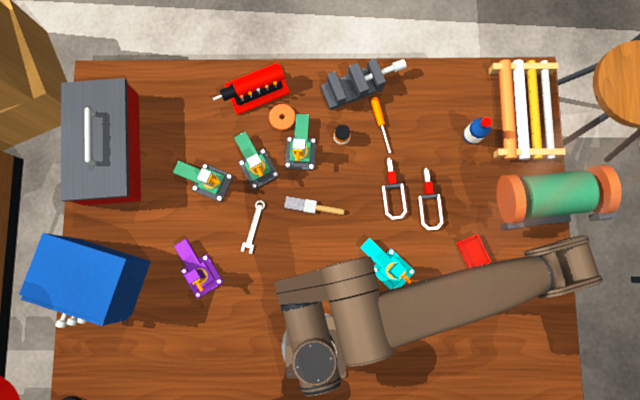

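View pics/scene0.png

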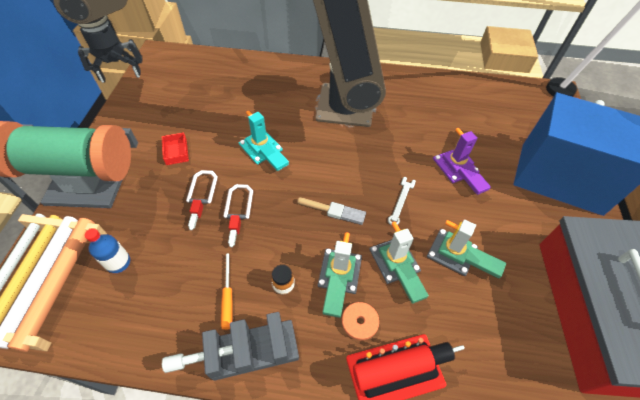

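The top view shows two linchpins, heads at about (391,175) and (429,182). There are three green stubs, at (207,182), (255,165) and (301,150). Look-alikes to leave alone are the purple stub (200,275) and turquoise stub (390,265). The red box (474,250) and red machine (255,88) are not pins.

```bash
python3 - <<'E'
from h import *
a=np.load("pics/top0.npy",allow_pickle=True).item();b=np.load("pics/scene0.npy",allow_pickle=True).item()
A=cv2.resize(a["img"][105:210,165:325],None,fx=5,fy=5,interpolation=2)[:300*2]
cv2.imwrite("pics/c1.png",cv2.resize(a["img"][105:220,165:325],(800,575),interpolation=2))
cv2.imwrite("pics/c2.png",cv2.resize(b["img"][210:325,310:510],(800,460),interpolation=2))
for ce,st,_ in blobs(a["img"],(0,150,110),(8,255,255),40): print("red",ce,st,onz(a,*ce,.03).round(3))
for ce,st,_ in blobs(a["img"],(36,60,60),(95,255,255),60): print("grn",ce,st)
for ce,st,_ in blobs(a["img"],(11,140,140),(34,255,255),8): print("yel",ce,st,onz(a,*ce,.116).round(3))
E
```

```text
red [258.2  86.7] [ 224   62   66   53 1584] [0.869 0.192 0.03 ]
red [134.  128.1] [128  84  13  75 449] [0.725 0.612 0.03 ]
red [486.2 121.7] [481 117  11  11  93] [ 0.739 -0.583  0.03 ]
red [391.3 177.4] [386 171  11  14 118] [ 0.549 -0.257  0.03 ]
red [427.9 187.7] [423 181  11  14 126] [ 0.514 -0.377  0.03 ]
red [111.  199.4] [ 73 187  68  19 268] [0.481 0.677 0.03 ]
red [473.2 251.3] [456 234  36  35 783] [ 0.303 -0.516  0.03 ]
red [  7.2 390.5] [  0 376  20  24 310] [-0.125  0.969  0.03 ]
grn [301.  136.4] [289 114  22  49 559]
grn [250.1 153.8] [234 132  38  49 562]
grn [196.1 175.4] [173 160  52  35 579]
grn [562.2 193.4] [ 523  171   77   47 2851]
grn [386.7 264.3] [ 360  238   55   52 1208]
yel [26.1 56.2] [  0   0  46  99 894] [0.948 0.95  0.116]
yel [619.7  81.3] [ 593   40   47   85 3012] [ 0.846 -0.994  0.116]
yel [332.4 114.4] [   74    58   444   154 26972] [ 0.741 -0.06   0.116]
yel [367.1  59.4] [365  59   6   3   9] [ 0.928 -0.176  0.116]
yel [381.8  62.9] [377  59  13  10  57] [ 0.915 -0.224  0.116]
yel [536.6  59.6] [517  58  39   5 128] [ 0.922 -0.73   0.116]
ye
[... 2165 characters left out ...]
-0.371  0.116]
yel [389.6 269.2] [387 263   7  15  38] [ 0.246 -0.231  0.116]
yel [200.6 280.8] [192 269  15  22  94] [0.213 0.35  0.116]
yel [407.7 278.6] [400 272  19  12  63] [ 0.217 -0.286  0.116]
yel [326.3 306.7] [322 301   9  13  78] [ 0.134 -0.036  0.116]
yel [274.5 302.6] [272 302   6   2   8] [0.146 0.122 0.116]
yel [269.8 309.6] [266 308   9   4  17] [0.126 0.136 0.116]
yel [493.2 367. ] [ 344  314  239   86 9552] [-0.045 -0.532  0.116]
yel [ 90.5 325.5] [ 84 325  14   2  25] [0.081 0.681 0.116]
yel [476.  352.3] [474 352   6   2   9] [-0.002 -0.483  0.116]
yel [350.4 371.7] [349 371   5   3  10] [-0.057 -0.106  0.116]
yel [365.2 377.1] [354 375  22   5  65] [-0.072 -0.15   0.116]
```

View pics/c1.png

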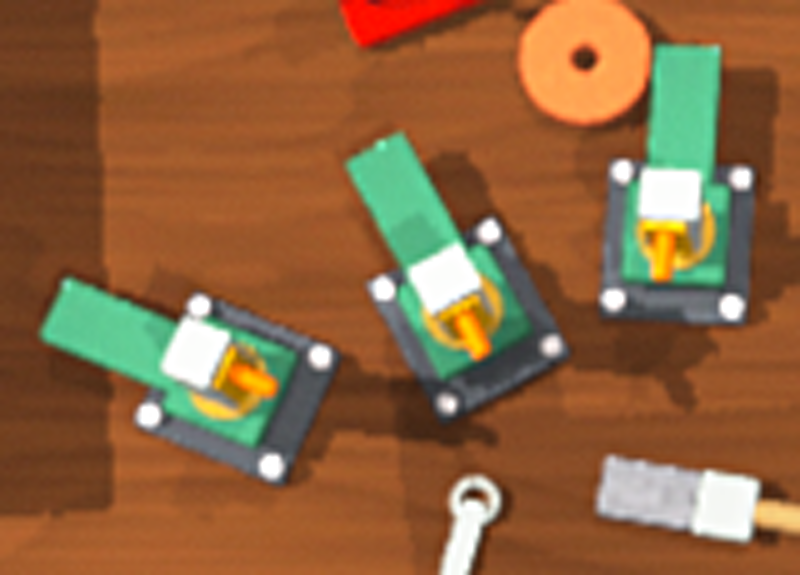

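View pics/c2.png

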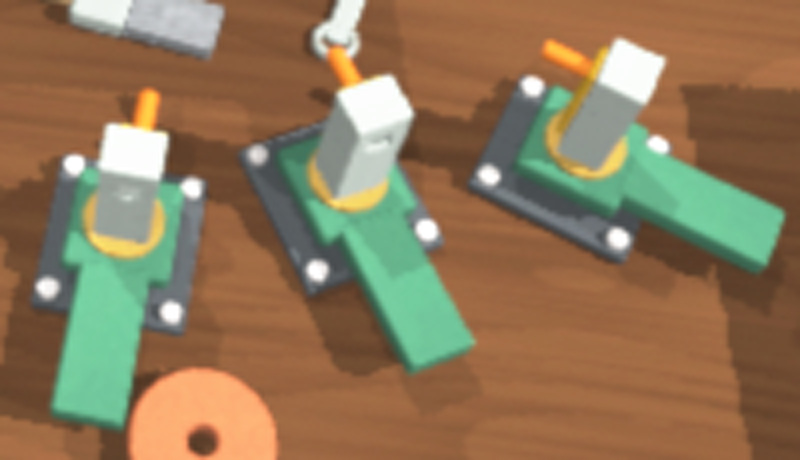

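```bash
cat >> h.py <<'E'
def down(psi):
    """tool down, tool x at world yaw psi"""
    c,s=np.cos(psi),np.sin(psi); x=np.array([c,s,0]);y=np.array([0,0,-1.]);return np.stack([x,y,np.cross(x,y)],1)
E
python3 - <<'E'
from h import *
a=np.load("pics/top0.npy",allow_pickle=True).item()
f=lambda u,v,z:onz(a,165+u/5,105+v/5,z)
for n,pts,top in (("C",[(613,300),(732,306),(622,170),(740,178)],(670,195)),("B",[(448,403),(552,345),(383,290),(489,232)],(445,278)),("A",[(272,465),(320,355),(148,414),(200,305)],(195,352))):
    P=[f(*p,.012) for p in pts]
    d=P[2]+P[3]-P[0]-P[1]; l=P[0]+P[2]-P[1]-P[3]
    print(n,np.mean(P,0).round(3),"yaw",np.arctan2(d[1],d[0]).round(3),np.arctan2(-l[0],l[1]).round(3),"len",np.linalg.norm(d[:2])/2,np.linalg.norm(l[:2])/2,"top",f(*top,.135).round(3))
T=pose();print(T[:3,:3].round(3));print(go([.42,-.25,.3]),R.from_matrix(T[:3,:3]).as_euler('xyz'))
print(T[:3,:3].T@np.array([.14,.35,-.03])/.12, go([.56,.1,.27],down(0)))
E
```

```text
C [0.64  0.047 0.012] yaw -0.064 -0.067 len 0.09014280455216028 0.08081549548423758 top [0.638 0.047 0.135]
B [0.586 0.189 0.012] yaw 0.515 0.511 len 0.0900933421516328 0.08103874107913489 top [0.586 0.189 0.135]
A [0.541 0.346 0.012] yaw 1.172 1.17 len 0.09053259794018743 0.08138628011084893 top [0.539 0.345 0.135]
[[-0.925 -0.     0.38 ]
 [-0.38   0.002 -0.925]
 [-0.    -1.    -0.002]]
[array([-2.445, -0.46 , -2.365])] [-1.57266592e+00  2.74939865e-04 -2.75180340e+00]
[-2.18739954  0.25481609 -2.25408686] [array([-4.632, -0.205, -4.619]), array([ 0.00e+00, -4.38e-01, -4.00e-04])]
```

>>> send_rows([
  [[-0.21,-0.01,-0.21],[0,0,0]],
  [[-0.21,-0.01,-0.21],[0,0,0]],
  [[-0.21,-0.01,-0.21],[0,0,0]],
  [[-0.21,-0.01,-0.21],[0,0,0]],
  [[-0.21,-0.01,-0.21],[0,0,0]],
  [[-0.21,-0.01,-0.21],[0,0,0]],
  [[-0.21,-0.01,-0.21],[0,0,0]],
  [[-0.21,-0.01,-0.21],[0,0,0]],
  [[-0.21,-0.01,-0.21],[0,0,0]],
  [[-0.21,-0.01,-0.21],[0,0,0]],
  [[-0.21,-0.01,-0.21],[0,0,0]],
], gripper=1, grip_force=60)

```text
time: 1.25
eef_pos: [0.4078, -0.2611, 0.2583]
tcp_rot: [-0.137, 0.694, -0.694, 0.137]
contact_force: [0.7, 0.1, -1.1]
opening: -0.0
```

>>> send_rows([
  [[-0.21,-0.01,-0.21],[0,0,0]],
  [[-0.21,-0.01,-0.21],[0,0,0]],
  [[-0.21,-0.01,-0.21],[0,0,0]],
  [[-0.21,-0.01,-0.21],[0,0,0]],
  [[-0.21,-0.01,-0.21],[0,0,0]],
  [[-0.21,-0.01,-0.21],[0,0,0]],
  [[-0.21,-0.01,-0.21],[0,0,0]],
  [[-0.21,-0.01,-0.21],[0,0,0]],
  [[-0.21,-0.01,-0.21],[0,0,0]],
  [[-0.21,-0.01,-0.21],[0,0,0]],
  [[-0.21,-0.01,-0.21],[0,0,0]],
])

```text
time: 2.35
eef_pos: [0.5588, 0.1006, 0.2715]
tcp_rot: [0.137, -0.694, 0.694, -0.137]
contact_force: [0.3, 0.2, 0.0]
opening: -0.003
```

>>> send_rows([
  [[0,0,0],[0,-0.022,0]],
  [[0,0,0],[0,-0.022,0]],
  [[0,0,0],[0,-0.022,0]],
  [[0,0,0],[0,-0.022,0]],
  [[0,0,0],[0,-0.022,0]],
  [[0,0,0],[0,-0.022,0]],
  [[0,0,0],[0,-0.022,0]],
  [[0,0,0],[0,-0.022,0]],
  [[0,0,0],[0,-0.022,0]],
  [[0,0,0],[0,-0.022,0]],
])

```text
time: 3.35
eef_pos: [0.5584, 0.0991, 0.2712]
tcp_rot: [0.549, -0.446, 0.445, -0.549]
contact_force: [-0.1, -0.3, -0.3]
opening: 0.003
```

>>> send_rows([
  [[0,0,0],[0,-0.022,0]],
  [[0,0,0],[0,-0.022,0]],
  [[0,0,0],[0,-0.022,0]],
  [[0,0,0],[0,-0.022,0]],
  [[0,0,0],[0,-0.022,0]],
  [[0,0,0],[0,-0.022,0]],
  [[0,0,0],[0,-0.022,0]],
  [[0,0,0],[0,-0.022,0]],
  [[0,0,0],[0,-0.022,0]],
  [[0,0,0],[0,-0.022,0]],
])

```text
time: 4.35
eef_pos: [0.5584, 0.0992, 0.2713]
tcp_rot: [-0.707, -0.006, 0.007, 0.707]
contact_force: [-0.1, 0.3, -0.7]
opening: -0.0
```

```bash
python3 - <<'E'
from h import *
T=pose();print(T.round(3)); c=cam("wrist");I=c["img"];np.save("pics/w1.npy",c,allow_pickle=True)
for p,q in (((.64,.047,.135),-.065),((.586,.189,.135),.513)): 
    print(proj(c,p))
cv2.imwrite("pics/w1.png",I)
E
```

```text
[[ 1.    -0.001 -0.018  0.558]
 [ 0.018  0.     1.     0.099]
 [-0.001 -1.     0.     0.271]
 [ 0.     0.     0.     1.   ]]
[264.52778051 279.30895241]
[418.17894236 228.56510351]
```

View pics/w1.png

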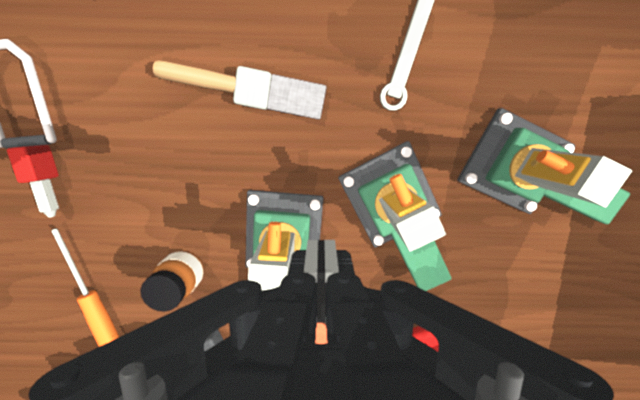

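Wrist view: the predicted post tops for C (264,279) and B (418,228) match the picture within about 2 px. The rightmost green stub, A at (600,180), stays unused with its cover shut. I'm opening C's cover first.

>>> send_rows([
  [[0,0,0],[0,0.013,0]],
  [[0.126,0,-0.267],[0,0,0]],
  [[0.126,0,-0.267],[0,0,0]],
  [[0.126,0,-0.267],[0,0,0]],
  [[0,0.31,0],[0,0,0]],
  [[0,0.31,0],[0,0,0]],
  [[0,0.31,0],[0,0,0]],
  [[0,0.31,0],[0,0,0]],
  [[0,0,0],[0,0,0]],
])

```text
time: 5.3
eef_pos: [0.5926, 0.0008, 0.1161]
tcp_rot: [-0.706, 0.03, -0.02, 0.707]
contact_force: [-0.8, -0.4, -2.2]
opening: 0.0
```

>>> send_rows([
  [[0,0,0.083],[0,0,0]],
  [[0,0,0.083],[0,0,0]],
  [[0,0,0.083],[0,0,0]],
  [[0,0,0.083],[0,0,0]],
  [[0,0,0.083],[0,0,0]],
  [[0,0,0.083],[0,0,0]],
  [[0,0,0.083],[0,0,0]],
  [[0,0,0.083],[0,0,0]],
  [[0,0,0],[0,0,0]],
  [[0,0,0],[0,0,0]],
])

```text
time: 6.3
eef_pos: [0.6027, 0.0799, 0.1228]
tcp_rot: [0.707, -0.024, 0.024, -0.707]
contact_force: [-0.4, -0.9, 0.2]
opening: 0.0
```

```bash
python3 - <<'E'
from h import *
T=pose();print(T.round(3)); c=cam("scene");I=c["img"]
cv2.imwrite("pics/s1.png",cv2.resize(I[200:330,290:520],(690,390)))
# to above: B start pose
psi=.513;Rm=down(psi);port=np.array([.573,.182,.11])
tgt=port+Rm@np.array([-.025,0,-.05]);tgt[2]=.122;print(tgt)
print(go([*tgt[:2],.21],Rm), (Rm.T@([*(tgt-T[:3,3])[:2],.0])/.12).round(3))
E
```

```text
[[ 0.998 -0.     0.068  0.603]
 [-0.068 -0.     0.998  0.08 ]
 [-0.    -1.    -0.     0.123]
 [ 0.     0.     0.     1.   ]]
[0.57575776 0.12616637 0.122     ]
[array([-0.251, -0.727,  0.372]), array([ 0.    , -0.0926, -0.    ])] [-0.006  0.     0.446]
```

View pics/s1.png

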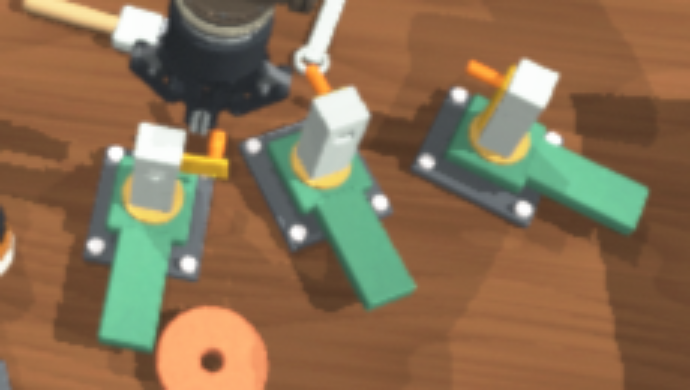

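C's cover is open: the yellow plate lies to its left at (205,165) in the crop. Next is B's cover.

>>> send_rows([
  [[0,-0.365,0],[0,0,0]],
  [[0,-0.365,0],[0,0,0]],
  [[0,0,0],[0,-0.023,0]],
  [[0,0,0],[0,-0.023,0]],
  [[0,0,0],[0,-0.023,0]],
  [[0,0,0],[0,-0.023,0]],
  [[0,0,0.223],[0,0,0]],
  [[0,0,0.223],[0,0,0]],
  [[0,0.365,0],[0,0,0]],
  [[0,0.365,0],[0,0,0]],
  [[0,0,0],[0,0,0]],
  [[0,0,0],[0,0,0]],
])

```text
time: 7.55
eef_pos: [0.5764, 0.1259, 0.1227]
tcp_rot: [-0.684, -0.177, 0.179, 0.684]
contact_force: [-0.2, -0.7, 0.6]
opening: 0.001
```

>>> send_rows([
  [[0,0,0.083],[0,0,0]],
  [[0,0,0.083],[0,0,0]],
  [[0,0,0.083],[0,0,0]],
  [[0,0,0.083],[0,0,0]],
  [[0,0,0.083],[0,0,0]],
  [[0,0,0.083],[0,0,0]],
  [[0,0,0.083],[0,0,0]],
  [[0,0,0.083],[0,0,0]],
  [[0,0,0],[0,0,0]],
  [[0,0,0],[0,0,0]],
])

```text
time: 8.55
eef_pos: [0.5377, 0.1961, 0.1229]
tcp_rot: [0.684, 0.178, -0.178, -0.684]
contact_force: [0.2, -1.4, -0.1]
opening: 0.002
```

>>> send_rows([
  [[0,-0.38,0],[0,0,0]],
  [[0,-0.38,0],[0,0,0]],
  [[0,-0.38,0],[0,0,0]],
  [[0,-0.38,0],[0,0,0]],
  [[-0.38,0,0],[0,0,0]],
  [[-0.38,0,0],[0,0,0]],
  [[0,0,0],[0,0,0]],
  [[0,0,0],[0,0,0]],
], gripper=0)

```text
time: 9.35
eef_pos: [0.4579, 0.1509, 0.3056]
tcp_rot: [0.685, 0.178, -0.177, -0.684]
contact_force: [-0.3, 0.5, -0.5]
opening: 0.996
```

```bash
python3 - <<'E'
from h import *
T=pose();print(T.round(3)); c=cam("wrist");I=c["img"];np.save("pics/w2.npy",c,allow_pickle=True)
cv2.imwrite("pics/w2.png",I)
for p in ((.64,.047,.135),(.625,.048,.11),(.586,.189,.135),(.573,.182,.11)):print(proj(c,p))
print(go([.50,-.30,.27]),go([.54,-.30,.27],down(0)))
E
```

```text
[[ 0.874  0.001 -0.486  0.458]
 [ 0.486  0.     0.874  0.151]
 [ 0.001 -1.    -0.001  0.306]
 [ 0.     0.     0.     1.   ]]
[156.37737435 286.36039783]
[173.05043917 265.36361941]
[294.7113676 303.9960634]
[296.36458818 280.6679887 ]
[array([-1.53 ,  0.298, -3.452])] [array([-1.239,  0.299, -3.614]), array([0.    , 0.0809, 0.0003])]
```

View pics/w2.png

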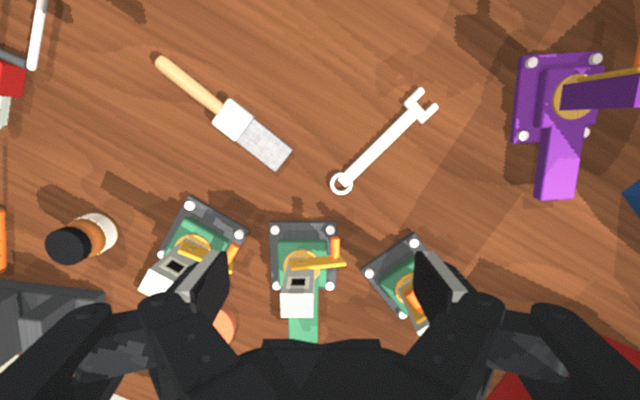

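```bash
python3 - <<'E'
from h import *
c=np.load("pics/w2.npy",allow_pickle=True).item()
g=cv2.cvtColor(c["img"],cv2.COLOR_BGR2GRAY)
for u,v in ((176,266),(297,282)):
    for th in (50,70):
        m=np.zeros_like(g);m[v-12:v+12,u-14:u+15]=(g[v-12:v+12,u-14:u+15]<th)
        n,l,st,ce=cv2.connectedComponentsWithStats(m)
        for i in range(1,n):
            if st[i,4]>20: print(th,ce[i].round(1),st[i],onz(c,*ce[i],.11).round(4))
    print(g[v-8:v+9:2,u-14:u+15:2])
E
```

```text
50 [175. 266.] [168 261  15  11  80] [0.6247 0.0503 0.11  ]
50 [185.6 272.5] [180 267  11  11  36] [0.6265 0.0642 0.11  ]
70 [174.9 266. ] [167 261  16  11  90] [0.6247 0.0502 0.11  ]
70 [185.5 272.4] [179 266  12  12  57] [0.6263 0.064  0.11  ]
[[181 149 157 184 193 185 175 160 149 149 149 149 150 158 191]
 [146 158 182 191 171  99 152 188 173 152 150 157 153 153 151]
 [160 183 188 168  80  18  35 101 161 176 167 152 149 152 151]
 [187 191 164  77  31  27  31  28  51 116 169 182 168 157 139]
 [199 190 124  50  22  29  32  28  25  22  51 145 179 121  55]
 [186 207 197 168 111  43  25  30  26  25  91 171 104  39  40]
 [147 157 189 197 187 164  91  41  17  84 173 125  50  42  51]
 [148 149 146 153 178 200 181 149 106 172 139  52  49  50 111]
 [152 145 151 148 149 159 195 201 185 133  62  43  49  94 150]]
50 [297.9 281.5] [292 280  12   4  45] [0.5731 0.1841 0.11  ]
70 [297.7 281.5] [292 279  13   6  72] [0.5732 0.1839 0.11  ]
[[189 165 160 161 161 156 159 154 158 164 162 162 159 157 159]
 [183 162 164 178 177 171 177 176 178 180 177 176 180 172 160]
 [179 161 173 202 180 137 134 137 135 125 132 167 207 188 157]
 [172 154 183 204 139  23  25  25  25  23  15 153 201 180 156]
 [167 160 188 201 123  18  21  22  22  15  27 176 204 174 159]
 [162 162 195 196  95  55  53  53  57  56  54 175 202 169 161]
 [157 165 201 201 170 164 165 168 167 170 170 199 198 168 156]
 [158 164 193 180 155 151 153 153 154 154 161 181 180 166 157]
 [156 159 155 141 135 133 135 133 132 132 138 155 156 156 158]]
```

>>> send_rows([
  [[-0.13,0.03,-0.36],[0,0,0]],
  [[-0.13,0.03,-0.36],[0,0,0]],
  [[-0.13,0.03,-0.36],[0,0,0]],
  [[-0.13,0.03,-0.36],[0,0,0]],
  [[-0.13,0.03,-0.36],[0,0,0]],
  [[-0.13,0.03,-0.36],[0,0,0]],
  [[-0.13,0.03,-0.36],[0,0,0]],
  [[-0.13,0.03,-0.36],[0,0,0]],
  [[-0.13,0.03,-0.36],[0,0,0]],
  [[-0.13,0.03,-0.36],[0,0,0]],
])

```text
time: 10.4
eef_pos: [0.5339, -0.3046, 0.2688]
tcp_rot: [0.684, 0.178, -0.178, -0.684]
contact_force: [1.5, 0.2, 0.5]
opening: 1.002
```

>>> send_rows([
  [[0,0,0],[0,0.02,0]],
  [[0,0,0],[0,0.02,0]],
  [[0,0,0],[0,0.02,0]],
  [[0,0,0],[0,0.021,0]],
  [[0,0,0],[0,0,0]],
  [[0,0,0],[0,0,0]],
])

```text
time: 11.0
eef_pos: [0.5334, -0.3022, 0.269]
tcp_rot: [-0.707, -0.001, 0.001, 0.707]
contact_force: [-0.3, -0.1, 1.0]
opening: 1.002
```

```bash
python3 - <<'E'
from h import *
T=pose();print(T.round(3)); c=cam("wrist");I=c["img"];np.save("pics/w3.npy",c,allow_pickle=True)
cv2.imwrite("pics/w3.png",I)
for ce,st,m in blobs(I,(0,150,60),(8,255,255),150):
    print(ce,st,onz(c,*ce,.03).round(4))
E
```

```text
[[ 1.    -0.    -0.003  0.533]
 [ 0.003  0.     1.    -0.302]
 [-0.    -1.     0.     0.269]
 [ 0.     0.     0.     1.   ]]
[127.1   8.3] [  96    0   74   25 1054] [ 0.3531 -0.5073  0.03  ]
[257.3 160.1] [243 142  29  39 905] [ 0.513  -0.3778  0.03  ]
[356.9 189.5] [345 172  24  37 770] [ 0.5487 -0.2577  0.03  ]
```

View pics/w3.png

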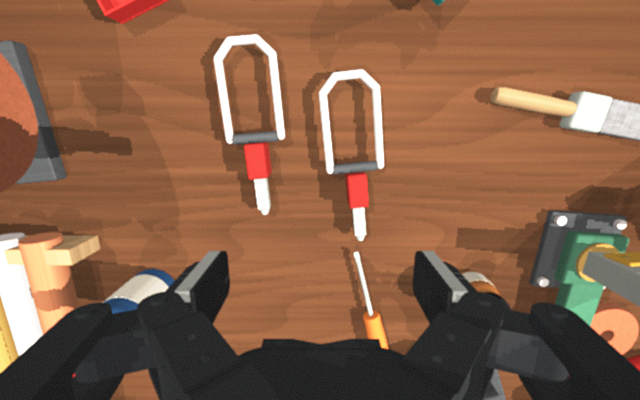

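Both holes show as clear dark squares, C at (176,266) and B at (297,282), so both covers are open. The wrist view shows exactly two linchpins, red heads at (257,160) and (357,190), tips pointing away from the robot. The top-view position of pin 1 agrees to 1 mm.

```bash
python3 - <<'E'
from h import *
c=np.load("pics/w3.npy",allow_pickle=True).item();I=c["img"]
hsv=cv2.cvtColor(I,cv2.COLOR_BGR2HSV)
w=((hsv[...,1]<70)&(hsv[...,2]>140)).astype(np.uint8)
for (u,v),tip,hd in (((345,80),(361,225),(356.9,189.5)),((240,45),(263,200),(257.3,160.1))):
    n,l,st,ce=cv2.connectedComponentsWithStats(w)
    for p,r in ((tip,18),):
        sub=w[p[1]-18:p[1]+20,p[0]-15:p[0]+15]; ys,xs=np.nonzero(sub); 
        s=onz(c,xs.mean()+p[0]-15,ys.mean()+p[1]-18,.023)
    ys,xs=np.nonzero(w[v-25:v+80,u-40:u+55]); bar=onz(c,xs.mean()+u-40,ys.mean()+v-25,.02)
    h=onz(c,*hd,.03)
    print("head",h.round(4),"shank",s.round(4),"ringc",bar.round(4),"yaws",[np.arctan2(*(a-b)[1::-1]).round(3) for a,b in ((s,h),(s,bar),(h,bar))])
T=pose()
E
```

```text
head [ 0.5487 -0.2577  0.03  ] shank [ 0.5941 -0.2525  0.023 ] ringc [ 0.454  -0.2663  0.02  ] yaws [np.float64(0.113), np.float64(0.098), np.float64(0.091)]
head [ 0.513  -0.3778  0.03  ] shank [ 0.5596 -0.3753  0.023 ] ringc [ 0.4158 -0.3865  0.02  ] yaws [np.float64(0.053), np.float64(0.078), np.float64(0.09)]
```

>>> send_rows([
  [[0,0,0],[0,-0.015,0]],
  [[0.083,0,0.178],[0,0,0]],
  [[0.082,0,0.177],[0,0,0]],
  [[0,0.36,0],[0,0,0]],
  [[0,0.36,0],[0,0,0]],
  [[0,0.36,0],[0,0,0]],
  [[0,0.3,0],[0,0,0]],
  [[0,0.2,0],[0,0,0]],
  [[0,0.1,0],[0,0,0]],
  [[0,0,0],[0,0,0]],
  [[0,0,0],[0,0,0]],
], gripper=0)

```text
time: 12.15
eef_pos: [0.5493, -0.2581, 0.069]
tcp_rot: [0.707, 0.034, -0.033, -0.706]
contact_force: [0.1, 0.8, 0.1]
opening: 0.998
```

```bash
python3 - <<'E'
from h import *
T=pose();print(T.round(4)); c=cam("wrist");I=c["img"]
for ce,st,m in blobs(I,(0,150,60),(8,255,255),150):
    print(ce,st,onz(c,*ce,.03).round(4))
print(go([.5485,-.2577,.02],down(.098)))
E
```

```text
[[ 0.9955  0.0018 -0.095   0.5493]
 [ 0.095  -0.0012  0.9955 -0.2581]
 [ 0.0017 -1.     -0.0014  0.069 ]
 [ 0.      0.      0.      1.    ]]
[113.2 154.7] [  69  117   88   80 5939] [ 0.5121 -0.3746  0.03  ]
[321.7 236. ] [ 300  199   44   76 3164] [ 0.5483 -0.2573  0.03  ]
[array([-0.01 ,  0.414,  0.007]), array([ 0.0004, -0.0005,  0.0004])]
```

>>> send_rows([
  [[0,0.2,0],[0,0,0]],
  [[0,0.14,0],[0,0,0]],
  [[0,0.07,0],[0,0,0]],
  [[0,0,0],[0,0,0]],
  [[0,0,0],[0,0,0]],
])

```text
time: 12.7
eef_pos: [0.5486, -0.2577, 0.0189]
tcp_rot: [0.706, 0.034, -0.033, -0.706]
contact_force: [-0.4, -0.2, -0.7]
opening: 1.0
```

>>> send_rows([
  [[0,0,0],[0,0,0]],
  [[0,0,0],[0,0,0]],
  [[0,0,0],[0,0,0]],
  [[0,0,0],[0,0,0]],
  [[0,0,0],[0,0,0]],
  [[0,0,0],[0,0,0]],
  [[0,0,0],[0,0,0]],
  [[0,0,0],[0,0,0]],
], gripper=1, grip_force=80)

```text
time: 13.5
eef_pos: [0.5487, -0.2579, 0.0191]
tcp_rot: [0.707, 0.034, -0.033, -0.706]
contact_force: [0.9, -0.1, 2.9]
opening: 0.269
```

```bash
python3 - <<'E'
from h import *
T=pose();print(T.round(4))
for z in (.19,):
    t=np.array([.625,.0497,.19])+down(-.065)@np.array([-.095,0,0]);print(t)
    U=T.copy(); print(go([T[0,3],T[1,3],.19]),go(t,down(-.065)))
    print(down(.098).T@np.array(t-T[:3,3])/.12)
E
```

```text
[[ 9.955e-01  1.000e-03 -9.430e-02  5.487e-01]
 [ 9.430e-02 -7.000e-04  9.955e-01 -2.579e-01]
 [ 9.000e-04 -1.000e+00 -8.000e-04  1.910e-02]
 [ 0.000e+00  0.000e+00  0.000e+00  1.000e+00]]
[0.53020062 0.05587065 0.19      ]
[array([ 1.000e-03, -1.424e+00, -1.000e-03])] [array([ 0.094, -1.426,  2.616]), array([0.0001, 0.0254, 0.0002])]
[ 0.10198079 -1.42425821  2.61692512]
```

>>> send_rows([
  [[0,-0.2,0],[0,0,0]],
  [[0,-0.31,0],[0,0,0]],
  [[0,-0.31,0],[0,0,0]],
  [[0,-0.31,0],[0,0,0]],
  [[0,-0.3,0],[0,0,0]],
  [[0,0,0],[0,0,0]],
])

```text
time: 14.1
eef_pos: [0.5505, -0.2588, 0.1954]
tcp_rot: [0.708, 0.036, -0.031, -0.704]
contact_force: [0.7, -0.0, -2.0]
opening: 0.269
```

>>> send_rows([
  [[0.01,0,0.26],[0,0,0]],
  [[0.01,0,0.26],[0,0,0]],
  [[0.01,0,0.26],[0,0,0]],
  [[0.01,0,0.26],[0,0,0]],
  [[0.01,0,0.26],[0,0,0]],
  [[0.01,0,0.26],[0,0,0]],
  [[0.01,0,0.26],[0,0,0]],
  [[0.01,0,0.26],[0,0,0]],
  [[0.01,0,0.26],[0,0,0]],
  [[0.01,0,0.26],[0,0,0]],
  [[0,0,0],[0,0.0127,0]],
  [[0,0,0],[0,0.0127,0]],
])

```text
time: 15.3
eef_pos: [0.5286, 0.0556, 0.1865]
tcp_rot: [-0.707, 0.026, -0.021, 0.707]
contact_force: [-0.0, -0.2, -4.0]
opening: 0.267
```

>>> send_rows([
  [[0,0.2,0],[0,0,0]],
  [[0,0.2,0],[0,0,0]],
  [[0,0.15,0],[0,0,0]],
  [[0,0.1,0],[0,0,0]],
  [[0,0,0],[0,0,0]],
  [[0,0,0],[0,0,0]],
  [[0,0,0],[0,0,0]],
  [[0,0,0],[0,0,0]],
])

```text
time: 16.1
eef_pos: [0.5317, 0.0542, 0.1134]
tcp_rot: [0.707, -0.022, 0.024, -0.707]
contact_force: [0.1, 0.6, -3.6]
opening: 0.271
```

```bash
python3 - <<'E'
from h import *
T=pose();print(T.round(4),get_state()["opening"])
port=np.array([.625,.0497,.11]);Rm=down(-.065)
print(go(port+Rm@np.array([-.095,0,0])+[0,0,.0011],Rm))
c=cam("wrist");cv2.imwrite("pics/w4.png",c["img"]);np.save("pics/w4.npy",c,allow_pickle=True)
print("port",proj(c,port)); 
for d in (21,45,69): print(d,proj(c,T[:3,3]+[0,0,-.0011]+T[:3,:3]@[d/1e3,0,0]))
E
```

```text
[[ 9.979e-01  2.400e-03  6.510e-02  5.317e-01]
 [-6.510e-02 -2.000e-04  9.979e-01  5.420e-02]
 [ 2.500e-03 -1.000e+00 -0.000e+00  1.134e-01]
 [ 0.000e+00  0.000e+00  0.000e+00  1.000e+00]] 0.27098769159746006
[array([-0.013,  0.019,  0.013]), array([ 0.    , -0.    ,  0.0004])]
port [323.08924697 419.53277325]
21 [319.96619309 307.21884141]
45 [320.04479445 349.0400005 ]
69 [320.11726007 387.59653662]
```

View pics/w4.png

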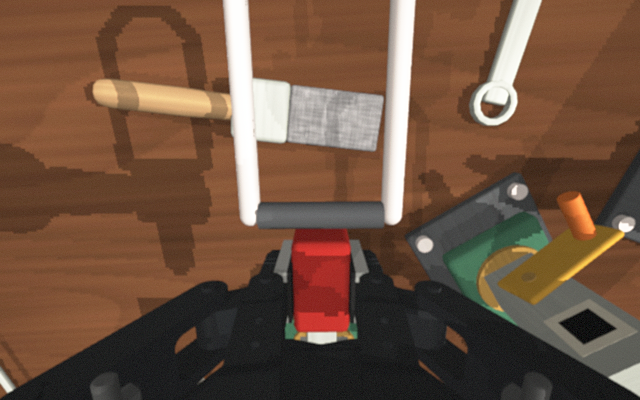

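The pin is held straight and centred in the pads, with the crossbar symmetric at (320,215). I'm inserting slowly and watching the force.

>>> send_rows([
  [[-0.013,0.019,0.013],[0,0,0]],
  [[0,0,0],[0,0,0]],
  [[0.08,0,0],[0,0,0]],
  [[0.08,0,0],[0,0,0]],
  [[0.06,0,0],[0,0,0]],
  [[0.04,0,0],[0,0,0]],
  [[0.03,0,0],[0,0,0]],
  [[0.03,0,0],[0,0,0]],
  [[0,0,0],[0,0,0]],
  [[0,0,0],[0,0,0]],
])

```text
time: 17.15
eef_pos: [0.5677, 0.0534, 0.1098]
tcp_rot: [0.707, -0.023, 0.023, -0.707]
contact_force: [0.6, -1.1, -3.7]
opening: 0.269
```

```bash
cat > ins.py <<'E'
from h import *
import sys
x,y,psi=map(float,sys.argv[1:4])
T=pose();Rm=down(psi);port=np.array([x,y,.11]);s=get_state()
q=Rm.T@(T[:3,3]-port)*1e3
print("TCP in port mm (x fwd,y down,z left)",q.round(1),"F port",(Rm.T@s["contact_force"]).round(1),"M",(Rm.T@s["wrist_torque"]).round(2),"rot",go(port,Rm)[1],"op",s["opening"])
E
python3 ins.py .625 .0497 -.065
python3 - <<'E'
from h import *
c=cam("scene");I=c["img"];p=proj(c,[.625,.05,.11]).astype(int);print(p)
cv2.imwrite("pics/s2.png",cv2.resize(I[p[1]-50:p[1]+50,p[0]-65:p[0]+65],(780,600),interpolation=2))
E
```

```text
TCP in port mm (x fwd,y down,z left) [-57.4   0.2  -0. ] F port [ 0.7  3.7 -1.1] M [ 0.   -0.01 -0.08] rot [ 0. -0.  0.] op 0.2692960039269789
[342 246]
```

View pics/s2.png

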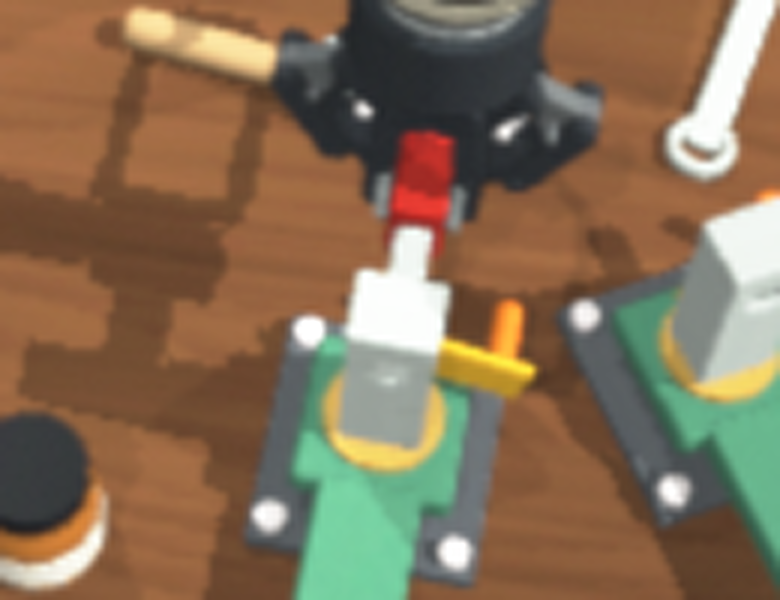

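The tip is about 12 mm past the face with no contact force, so it is in the hole. I'll push it home.

>>> send_rows([
  [[0,-0.009,0],[0,0,0]],
  [[0.05,0,0],[0,0,0]],
  [[0.05,0,0],[0,0,0]],
  [[0.05,0,0],[0,0,0]],
  [[0.05,0,0],[0,0,0]],
  [[0.05,0,0],[0,0,0]],
  [[0.03,0,0],[0,0,0]],
  [[0.015,0,0],[0,0,0]],
  [[0.01,0,0],[0,0,0]],
  [[0,0,0],[0,0,0]],
  [[0,0,0],[0,0,0]],
])

```text
time: 18.3
eef_pos: [0.6025, 0.0511, 0.1106]
tcp_rot: [0.707, -0.025, 0.021, -0.707]
contact_force: [-5.6, -0.5, -0.9]
opening: 0.267
```

```bash
python3 ins.py .625 .0497 -.065
```

```text
TCP in port mm (x fwd,y down,z left) [-22.6  -0.6  -0. ] F port [-5.6  0.9 -0.9] M [-0.05  0.05  0.74] rot [ 0.      0.     -0.0008] op 0.26663677089919546
```

>>> send_rows([
  [[0.008,0,0],[0,0,0]],
  [[0.008,0,0],[0,0,0]],
  [[0,0,0],[0,0,0]],
  [[0,0,0],[0,0,0]],
])

```text
time: 18.7
eef_pos: [0.6024, 0.0512, 0.1103]
tcp_rot: [0.707, -0.027, 0.019, -0.707]
contact_force: [-11.4, -0.5, 2.6]
opening: 0.269
```

```bash
python3 ins.py .625 .0497 -.065
```

```text
TCP in port mm (x fwd,y down,z left) [-22.6  -0.3   0. ] F port [-11.4  -2.6  -1.2] M [-0.18  0.09  1.52] rot [ 0.0001  0.     -0.0017] op 0.2691819816309256
```

It hits a hard stop at -22.6 mm with the force rising, so the shoulder is seated. Releasing and moving above the ring bar.

>>> send_rows([
  [[-0.01,0,0],[0,0,0]],
  [[0,0,0],[0,0,0]],
  [[0,0,0],[0,0,0]],
  [[0,0,0],[0,0,0]],
  [[0,0,0],[0,0,0]],
  [[0,0,0],[0,0,0]],
  [[0,0,0],[0,0,0]],
], gripper=0)

```text
time: 19.4
eef_pos: [0.605, 0.051, 0.1109]
tcp_rot: [0.707, -0.023, 0.023, -0.707]
contact_force: [0.6, -0.1, -0.3]
opening: 0.997
```

>>> send_rows([
  [[0,-0.2,0],[0,0,0]],
  [[0,-0.3,0],[0,0,0]],
  [[0,-0.3,0],[0,0,0]],
  [[0,-0.3,0],[0,0,0]],
  [[-0.28,0,0],[0,0,0]],
  [[-0.28,0,0],[0,0,0]],
  [[-0.28,0,0],[0,0,0]],
  [[-0.28,0,0],[0,0,0]],
])

```text
time: 20.2
eef_pos: [0.4695, 0.0598, 0.2429]
tcp_rot: [-0.707, 0.023, -0.023, 0.707]
contact_force: [-0.8, 0.6, -0.9]
opening: 0.997
```

>>> send_rows([
  [[0,0,0],[0,0.023,0]],
  [[0,0,0],[0,0.023,0]],
  [[0,0,0],[0,0.023,0]],
  [[0,0,0],[0,0.023,0]],
  [[0,0,0],[0,0.023,0]],
  [[0,0,0],[0,0.023,0]],
  [[0,0,0],[0,0.023,0]],
  [[0,0,0],[0,0.023,0]],
  [[0,0,0],[0,0.023,0]],
  [[0,0,0],[0,0.023,0]],
  [[0,0,0],[0,0.02,0]],
  [[0,0,0],[0,0,0]],
], gripper=0.4)

```text
time: 21.4
eef_pos: [0.4707, 0.0597, 0.2429]
tcp_rot: [0.483, -0.516, 0.516, -0.484]
contact_force: [0.4, -0.9, -0.5]
opening: 0.595
```

```bash
python3 ins.py .625 .0497 -.065; python3 - <<'E'
from h import *
psi=-.065;D=down(psi);port=np.array([.625,.0497,.11])
T=pose();c=cam("wrist");I=c["img"];cv2.imwrite("pics/w5.png",I);np.save("pics/w5.npy",c,allow_pickle=True)
for x in (-155,-48,-21):print(x,proj(c,port+D@[x/1e3,0,0]))
b=port+D@[-.155,0,0];print(b,go([b[0],b[1],.15],down(psi-np.pi/2)))
for ce,st,m in blobs(I,(0,150,60),(8,255,255),150): print(ce,st,onz(c,*ce,.12).round(4))
E
```

```text
TCP in port mm (x fwd,y down,z left) [-154.6 -132.9   -0. ] F port [ 0.4  0.5 -0.9] M [ 0.03 -0.06  0.  ] rot [-0.   -0.25  0.  ] op 0.5953764746446536
-155 [320.08618549 199.10274579]
-48 [441.74307043 198.98059529]
-21 [472.43649308 198.94977733]
[0.47032732 0.05976791 0.11      ] [array([-0.   ,  0.774, -0.003]), array([0.    , 0.0004, 0.    ])]
[631.7  35.1] [ 617    0   23  104 1248] [0.7088 0.172  0.12  ]
[472.7 198.9] [ 444  182   59   35 1801] [0.5993 0.054  0.12  ]
```

View pics/w5.png

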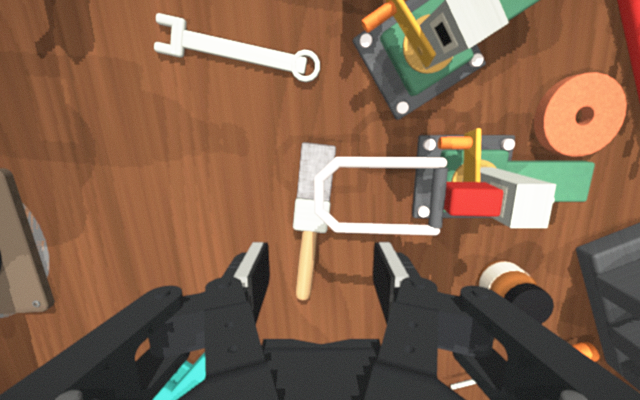

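The bar at (319,196) and hinge at (438,198) match prediction within 3 px. I'll go down, pinch the bar lightly and swing it over on the arc.

>>> send_rows([
  [[0,0.33,0],[0,0,0]],
  [[0,0.33,0],[0,0,0]],
  [[0,0.3,0],[0,0,0]],
  [[0,0.19,0],[0,0,0]],
  [[0,0,0],[0,0,0]],
  [[0,0,0],[0,0,0]],
])

```text
time: 22.05
eef_pos: [0.471, 0.0597, 0.1053]
tcp_rot: [-0.484, 0.516, -0.516, 0.484]
contact_force: [-0.3, -0.0, 1.2]
opening: 0.6
```

>>> send_rows([
  [[0,0,0],[0,0,0]],
  [[0,0,0],[0,0,0]],
  [[0,0,0],[0,0,0]],
  [[0,0,0],[0,0,0]],
  [[0,0,0],[0,0,0]],
  [[0,0,0],[0,0,0]],
  [[0,0,0],[0,0,0]],
], gripper=1, grip_force=20)

```text
time: 22.75
eef_pos: [0.4692, 0.06, 0.1046]
tcp_rot: [-0.485, 0.517, -0.515, 0.483]
contact_force: [-5.4, -0.5, 1.4]
opening: 0.089
```

```bash
python3 ins.py .625 .0497 -.065
```

```text
TCP in port mm (x fwd,y down,z left) [-1.561e+02  5.400e+00  1.000e-01] F port [-5.4 -1.4 -0.8] M [ 0.01 -0.05  0.83] rot [ 0.0005 -0.2499 -0.0006] op 0.08946290531158606
```

>>> send_rows([
  [[0,0,-0.01],[0,0,0]],
  [[0,-0.133,0.01],[0,0,0]],
  [[0,-0.13,0.03],[0,0,0]],
  [[0,-0.124,0.049],[0,0,0]],
  [[0,-0.116,0.067],[0,0,0]],
  [[0,-0.104,0.083],[0,0,0]],
  [[0,-0.091,0.098],[0,0,0]],
  [[0,-0.075,0.111],[0,0,0]],
  [[0,0,0],[0,0,0]],
])

```text
time: 23.65
eef_pos: [0.5212, 0.0571, 0.2087]
tcp_rot: [-0.487, 0.518, -0.513, 0.481]
contact_force: [-28.8, 2.3, 47.2]
opening: 0.056
```

```bash
python3 ins.py .625 .0497 -.065
```

```text
TCP in port mm (x fwd,y down,z left) [-104.   -98.7    0.6] F port [-28.9 -47.2   0.4] M [-0.04 -0.02  5.35] rot [ 0.0014 -0.2497 -0.0013] op 0.05559020154468122
```

```bash
python3 - <<'E'
from h import *
c=cam("scene");I=c["img"];p=proj(c,[.57,.055,.15]).astype(int)
a=cv2.resize(I[p[1]-60:p[1]+70,p[0]-65:p[0]+65],(400,400),interpolation=2)
w=cam("wrist")["img"];b=cv2.resize(w[60:400,180:520],(400,400),interpolation=2)
cv2.imwrite("pics/d1.png",np.hstack([a,b]))
s=get_state();print(s["contact_force"],s["opening"],s["eef_pos"])
E
```

```text
[-28.06084233   1.60768578  45.79835546] 0.06384221353359551 [0.5227436  0.05692564 0.20978815]
```

View pics/d1.png

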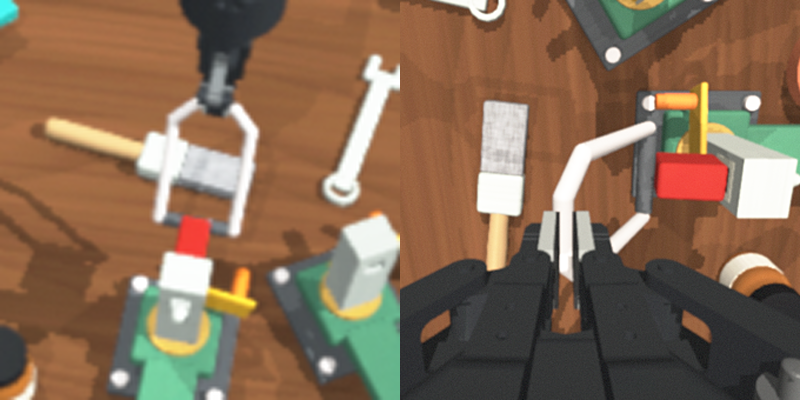

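The pin is still seated and the bar is in the pads, but about 12 mm nearer the tips than planned, because the open ring sags a little. That puts the commanded arc inside the ring's true radius. I'll raise the arm to unload before going on.

>>> send_rows([
  [[0,-0.05,0],[0,0,0]],
  [[0,-0.04,-0.01],[0,0,0]],
  [[0,0,0],[0,0,0]],
  [[0,0,0],[0,0,0]],
])

```text
time: 24.15
eef_pos: [0.5232, 0.0564, 0.2138]
tcp_rot: [0.483, -0.515, 0.517, -0.484]
contact_force: [-8.1, 0.7, 16.5]
opening: 0.002
```

```bash
python3 ins.py .625 .0497 -.065
```

```text
TCP in port mm (x fwd,y down,z left) [-1.021e+02 -1.038e+02  1.000e-01] F port [ -8.1 -16.5   0.2] M [ 0.01 -0.08  1.52] rot [-0.0005 -0.2499  0.0005] op 0.002324705143011587
```

>>> send_rows([
  [[0,-0.1,0],[0,0,0]],
  [[0,-0.1,0],[0,0,0]],
  [[0,0,0],[0,0,0]],
  [[0,0,0],[0,0,0]],
  [[0,0,0],[0,0,0]],
], gripper=0.4)

```text
time: 24.65
eef_pos: [0.5218, 0.0564, 0.2318]
tcp_rot: [-0.484, 0.516, -0.516, 0.483]
contact_force: [-0.1, -0.3, -0.3]
opening: 0.603
```

>>> send_rows([
  [[0,0,-0.22],[0,0,0]],
  [[0,0,-0.22],[0,0,0]],
  [[0,0,0],[0,0,0]],
  [[0,0,0],[0,0,0]],
  [[0,0,0],[0,0,0]],
])

```text
time: 25.15
eef_pos: [0.47, 0.0597, 0.2325]
tcp_rot: [0.483, -0.516, 0.516, -0.484]
contact_force: [-0.3, -0.5, -0.1]
opening: 0.6
```

```bash
python3 ins.py .625 .0497 -.065; python3 - <<'E'
from h import *
psi=-.065;D=down(psi);port=np.array([.625,.0497,.11])
w=cam("wrist");s=cam("scene");np.save("pics/w6.npy",w,allow_pickle=True);np.save("pics/s6.npy",s,allow_pickle=True)
for x,z in ((-155,0),(-154,-.012),(-48,0),(-21,0)):
    q=port+D@[x/1e3,0,0]+[0,0,z];print(x,proj(w,q).round(1),proj(s,q).round(1))
for c in (w,s):
  for ce,st,m in blobs(c["img"],(0,150,60),(8,255,255),60):
    if 300<ce[0]<500 and ce[1]<300: print(ce,st)
p=proj(s,port+D@[-.09,0,0]).astype(int)
a=cv2.resize(s["img"][p[1]-50:p[1]+50,p[0]-50:p[0]+50],(400,400),interpolation=2)
p2=proj(w,port+D@[-.09,0,0]).astype(int);print(p,p2)
b=cv2.resize(w["img"][p2[1]-100:p2[1]+100,p2[0]-100:p2[0]+100],(400,400),interpolation=2)
cv2.imwrite("pics/d2.png",np.hstack([a,b]))
E
```

```text
TCP in port mm (x fwd,y down,z left) [-1.553e+02 -1.225e+02 -1.000e-01] F port [-0.3  0.1 -0.5] M [ 0.02 -0.    0.  ] rot [-1.0e-04 -2.5e-01  1.0e-04] op 0.6000504591490531
-155 [320.9 202.1] [352.5 196. ]
-154 [322.  198.6] [352.1 198.8]
-48 [447.3 201.9] [346.  230.1]
-21 [479.1 201.9] [344.2 239.4]
[479.8 202. ] [ 450  184   62   37 1989]
[345.3 235.3] [340 229  11  13 124]
[348 216] [397 201]
```

View pics/d2.png

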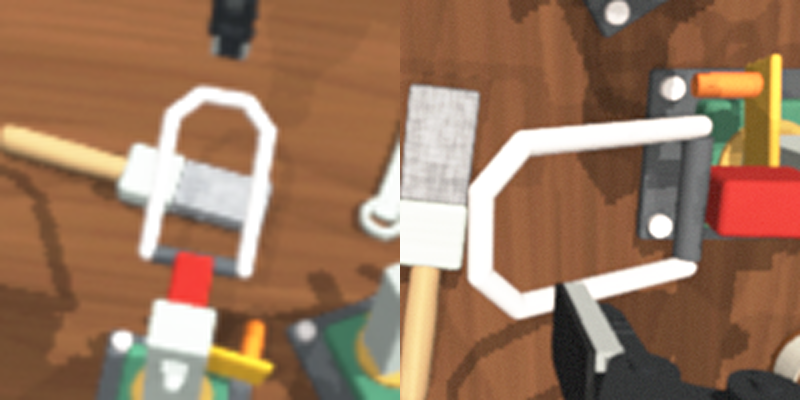

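```bash
python3 - <<'E'
from h import *
psi=-.065;D=down(psi);port=np.array([.625,.0497,.11])
w=np.load("pics/w6.npy",allow_pickle=True).item();s=np.load("pics/s6.npy",allow_pickle=True).item()
W=lambda u,v:ray(w,397-100+(u-400)/2,201-100+v/2)
S=lambda u,v:ray(s,348-50+u/4,216-50+v/4)
for n,a,b in (("bar",(480,235),(222,97)),("cornL",(525,143),(272,128)),("cornR",(525,305),(172,118)),("legendL",(705,125),(245,268)),("legendR",(688,267),(148,250)),("bar1",(482,192),(245,100)),("bar2",(480,275),(200,95))):
    r1,r2=W(*a),S(*b);p=tri(r1,r2);e=[np.linalg.norm(np.cross(p-o,d))*1e3 for o,d in (r1,r2)]
    print(n,(D.T@(p-port)*1e3).round(1)*[1,-1,1],np.round(e,1))
# axial comparison
E
```

```text
bar [-1.433e+02  4.290e+01  1.000e-01] [0.8 0.8]
cornL [-127.9   40.4   33.6] [1.8 1.8]
cornR [-125.3   36.6  -29.3] [1.4 1.4]
legendL [-48.4  -2.6  33. ] [0.9 0.9]
legendR [-49.   -2.6 -29.2] [1.2 1.2]
bar1 [-143.1   43.7   15.4] [0.2 0.2]
bar2 [-142.8   42.5  -14.6] [1.6 1.6]
```

>>> send_rows([
  [[0,0,0],[0,0,0]],
  [[0,0,0],[0,0,0]],
  [[0,0,0],[0,0,0]],
  [[0,0,0],[0,0,0]],
  [[0,0,0],[0,0,0]],
  [[0,0,0],[0,0,0]],
  [[0,0,0],[0,0,0]],
  [[0,0,0],[0,0,0]],
  [[0,0,0],[0,0,0]],
  [[0,0,0],[0,0,0]],
])

```text
time: 26.25
eef_pos: [0.4693, 0.0598, 0.2325]
tcp_rot: [-0.483, 0.516, -0.516, 0.483]
contact_force: [-0.2, 0.2, -0.6]
opening: 0.601
```

```bash
cat > bar.py <<'E'
from h import *
import sys
def white(img,roi):
    u0,u1,v0,v1=roi;h=cv2.cvtColor(img,cv2.COLOR_BGR2HSV)[v0:v1,u0:u1]
    return (h[...,1]<45)&(h[...,2]>170)
def ringangle(x,y,psi,s=None):
    """where in the scene image the ring bar's far edge shows -> compare with predicted bar for angles"""
    D=down(psi);port=np.array([x,y,.11]);s=s or cam("scene")
    m=np.zeros(s["img"].shape[:2],bool);m[:]=white(s["img"],(0,640,0,400))
    best=[]
    for th in np.arange(-.3,2.0,.02):
        q=[proj(s,port+D@np.array([-.048-.107*np.cos(th),-.107*np.sin(th),l])).round().astype(int) for l in np.linspace(-.012,.012,9)]
        best.append((sum(m[v,u] for u,v in q),round(th,2)))
    return [t for n,t in best if n>=7]
if __name__=="__main__": print(ringangle(*map(float,sys.argv[1:4])))
E
python3 - <<'E'
from bar import *
a=(.625,.0497,-.065)
print("old",ringangle(*a,np.load("pics/s6.npy",allow_pickle=True).item()));print("now",ringangle(*a))
E
```

```text
old [np.float64(0.24), np.float64(0.26), np.float64(0.28), np.float64(0.3), np.float64(0.32), np.float64(0.34), np.float64(0.36), np.float64(0.38), np.float64(0.4), np.float64(0.42), np.float64(0.44), np.float64(0.46), np.float64(0.48), np.float64(0.5), np.float64(0.52), np.float64(0.54), np.float64(0.56), np.float64(0.58), np.float64(0.6), np.float64(0.62), np.float64(0.64), np.float64(0.66), np.float64(0.68), np.float64(0.7), np.float64(0.72), np.float64(0.74), np.float64(0.76), np.float64(0.78), np.float64(0.8), np.float64(0.82), np.float64(0.84), np.float64(0.86), np.float64(0.88), np.float64(0.9), np.float64(0.92), np.float64(0.94), np.float64(0.96), np.float64(0.98), np.float64(1.0), np.float64(1.02), np.float64(1.58), np.float64(1.6), np.float64(1.62), np.float64(1.64), np.float64(1.66), np.float64(1.68), np.float64(1.7), np.float64(1.72), np.float64(1.74), np.float64(1.76), np.float64(1.78), np.float64(1.8), np.float64(1.82)]
now [np.float64(-0.18), np.float64(-0.16), np.float64(-0.14), np.float64(-0.12), np.float64(-0.1), np.float64(-0.08), np.float64(1.3), np.float64(1.32), np.float64(1.34), np.float64(1.36), np.float64(1.38), np.float64(1.58), np.float64(1.6), np.float64(1.62), np.float64(1.64), np.float64(1.66), np.float64(1.68), np.float64(1.7), np.float64(1.72), np.float64(1.74), np.float64(1.76), np.float64(1.78), np.float64(1.8), np.float64(1.82)]
```

The ring falls slowly (damped) and rests at about -0.13 rad, so the bar really sits near z = 0.096. I'm regrasping lower.

>>> send_rows([
  [[0,0.33,0],[0,0,0]],
  [[0,0.33,0],[0,0,0]],
  [[0,0.31,0],[0,0,0]],
  [[0,0.2,0],[0,0,0]],
  [[0,0,0],[0,0,0]],
  [[0,0,0],[0,0,0]],
])

```text
time: 26.9
eef_pos: [0.4696, 0.0598, 0.0924]
tcp_rot: [-0.484, 0.516, -0.516, 0.483]
contact_force: [0.3, 0.1, 0.0]
opening: 0.597
```

>>> send_rows([
  [[0,0,0],[0,0,0]],
  [[0,0,0],[0,0,0]],
  [[0,0,0],[0,0,0]],
  [[0,0,0],[0,0,0]],
  [[0,0,0],[0,0,0]],
  [[0,0,0],[0,0,0]],
  [[0,0,0],[0,0,0]],
], gripper=1, grip_force=35)

```text
time: 27.6
eef_pos: [0.469, 0.0599, 0.092]
tcp_rot: [-0.484, 0.516, -0.516, 0.483]
contact_force: [-3.6, 0.8, 1.0]
opening: 0.085
```

```bash
python3 ins.py .625 .0497 -.065
```

```text
TCP in port mm (x fwd,y down,z left) [-156.3   18.     0. ] F port [-3.6 -1.   0.5] M [ 0.03 -0.    0.43] rot [ 1.0e-04 -2.5e-01 -1.0e-04] op 0.08517367028393154
```

>>> send_rows([
  [[0,-0.107,-0.012],[0,0,0]],
  [[0,-0.133,0.01],[0,0,0]],
  [[0,-0.13,0.03],[0,0,0]],
  [[0,-0.124,0.049],[0,0,0]],
  [[0,0,0],[0,0,0]],
])

```text
time: 28.1
eef_pos: [0.4793, 0.0592, 0.1538]
tcp_rot: [0.483, -0.516, 0.516, -0.484]
contact_force: [-2.8, 0.2, -1.1]
opening: 0.083
```

```bash
python3 ins.py .625 .0497 -.065
```

```text
TCP in port mm (x fwd,y down,z left) [-146.   -43.8   -0. ] F port [-2.8  1.1  0. ] M [ 0.05 -0.02  0.54] rot [-2.0e-04 -2.5e-01  2.0e-04] op 0.0832229364634571
```

Forces are now low and the grip holds at 0.083. Carrying on with the arc.

>>> send_rows([
  [[0,-0.116,0.067],[0,0,0]],
  [[0,-0.104,0.083],[0,0,0]],
  [[0,-0.091,0.098],[0,0,0]],
  [[0,-0.075,0.111],[0,0,0]],
  [[0,-0.058,0.121],[0,0,0]],
  [[0,0,0],[0,0,0]],
])

```text
time: 28.7
eef_pos: [0.5394, 0.0551, 0.2083]
tcp_rot: [0.482, -0.514, 0.518, -0.485]
contact_force: [-2.2, 0.7, 7.2]
opening: 0.089
```

```bash
python3 ins.py .625 .0497 -.065
```

```text
TCP in port mm (x fwd,y down,z left) [-85.8 -98.3  -0.1] F port [-2.2 -7.2  0.5] M [ 0.05 -0.05  0.54] rot [-0.0009 -0.2501  0.0009] op 0.08918223645922811
```

>>> send_rows([
  [[0,-0.055,0.128],[0,0,0]],
  [[0,-0.02,0.132],[0,0,0]],
  [[0,0,0.134],[0,0,0]],
  [[0,0.02,0.132],[0,0,0]],
  [[0,0.04,0.127],[0,0,0]],
  [[0,0.059,0.12],[0,0,0]],
  [[0,0,0],[0,0,0]],
])

```text
time: 29.4
eef_pos: [0.6309, 0.0491, 0.1998]
tcp_rot: [0.482, -0.515, 0.517, -0.484]
contact_force: [1.1, -0.1, 3.7]
opening: 0.083
```

```bash
python3 ins.py .625 .0497 -.065
```

```text
TCP in port mm (x fwd,y down,z left) [  5.9 -89.8  -0.2] F port [ 1.1 -3.7 -0.1] M [ 0.04  0.01 -0.03] rot [-0.0006 -0.2501  0.0005] op 0.08306884856930512
```

>>> send_rows([
  [[0,0,0],[0,0,0]],
  [[0,0,0],[0,0,0]],
  [[0,0,0],[0,0,0]],
  [[0,-0.1,0],[0,0,0]],
  [[0,-0.2,0],[0,0,0]],
  [[0,-0.2,0],[0,0,0]],
  [[0,0,-0.4],[0,0,0]],
  [[0,0,-0.4],[0,0,0]],
  [[0,0,-0.4],[0,0,0]],
], gripper=0.5)

```text
time: 30.3
eef_pos: [0.4834, 0.0589, 0.2603]
tcp_rot: [0.483, -0.516, 0.516, -0.484]
contact_force: [-0.5, 0.8, -0.2]
opening: 0.5
```

>>> send_rows([
  [[0,0,0],[0,-0.023,0]],
  [[0,0,0],[0,-0.023,0]],
  [[0,0,0],[0,-0.023,0]],
  [[0,0,0],[0,-0.023,0]],
  [[0,0,0],[0,-0.023,0]],
  [[0,0,0],[0,-0.023,0]],
  [[0,0,0],[0,-0.023,0]],
  [[0,0,0],[0,-0.023,0]],
  [[0,0,0],[0,-0.023,0]],
  [[0,0,0],[0,-0.023,0]],
  [[0,0,0],[0,-0.02,0]],
], gripper=0)

```text
time: 31.4
eef_pos: [0.4848, 0.0588, 0.2604]
tcp_rot: [0.707, -0.021, 0.021, -0.707]
contact_force: [-0.3, 1.1, -0.5]
opening: 0.998
```

```bash
python3 ins.py .625 .0497 -.065; python3 - <<'E'
from h import *
psi=-.065;D=down(psi);port=np.array([.625,.0497,.11])
s=cam("scene");p=proj(s,port).astype(int);print(proj(s,port+D@[.059,0,0])-p)
a=cv2.resize(s["img"][p[1]-50:p[1]+50,p[0]-50:p[0]+50],(400,400),interpolation=2)
t=cam("top");q=proj(t,[.53,-.31,.02]).astype(int)
b=cv2.resize(t["img"][q[1]-50:q[1]+50,q[0]-50:q[0]+50],(400,400),interpolation=2)
cv2.imwrite("pics/d3.png",np.hstack([a,b]))
for ce,st,m in blobs(t["img"],(0,150,110),(8,255,255),40): print(ce,onz(t,*ce,.03).round(3))
T=pose();print(go([.51,-.34,.26]),go([.51,-.34,.26],down(.08)))
E
```

```text
TCP in port mm (x fwd,y down,z left) [-140.5 -150.4   -0. ] F port [-0.3  0.5  1.1] M [-0.03 -0.04  0.01] rot [0.     0.0009 0.0002] op 0.9979216918846072
[-3.35313606 22.60850924]
[258.2  86.7] [0.869 0.192 0.03 ]
[128.6 152.3] [0.641 0.626 0.03 ]
[486.2 121.7] [ 0.739 -0.583  0.03 ]
[428.  187.6] [ 0.514 -0.377  0.03 ]
[473.5 252.2] [ 0.3   -0.517  0.03 ]
[  7.2 390.5] [-0.125  0.969  0.03 ]
[array([ 4.260e-01,  3.000e-03, -3.303e+00])] [array([ 4.260e-01,  3.000e-03, -3.303e+00]), array([ 0.    , -0.0231,  0.0002])]
```

View pics/d3.png

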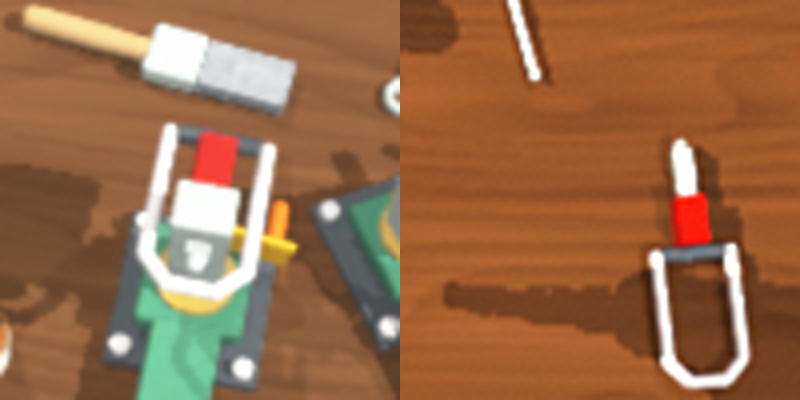

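Ring 1 is locked: the bar shows behind the stub, 22.5 px below the port against 22.6 predicted. Pin 2 lies where it was, at (0.514,-0.377). Going for pin 2.

>>> send_rows([
  [[0.043,0,-0.33],[0,0,0]],
  [[0.043,0,-0.33],[0,0,0]],
  [[0.043,0,-0.33],[0,0,0]],
  [[0.043,0,-0.33],[0,0,0]],
  [[0.043,0,-0.33],[0,0,0]],
  [[0.043,0,-0.33],[0,0,0]],
  [[0.043,0,-0.33],[0,0,0]],
  [[0.043,0,-0.33],[0,0,0]],
  [[0.043,0,-0.33],[0,0,0]],
  [[0.043,0,-0.33],[0,0,0]],
  [[0,0,0],[0,-0.023,0]],
  [[0,0,0],[0,0,0]],
], gripper=0)

```text
time: 32.7
eef_pos: [0.5103, -0.3408, 0.2596]
tcp_rot: [-0.707, -0.027, 0.027, 0.707]
contact_force: [-1.7, 0.1, 0.1]
opening: 0.999
```

```bash
cat > pin.py <<'E'
from h import *
T=pose();print(T[:3,3].round(4)); c=cam("wrist");I=c["img"]
hsv=cv2.cvtColor(I,cv2.COLOR_BGR2HSV);w=(hsv[...,1]<70)&(hsv[...,2]>140)
for ce,st,m in blobs(I,(0,150,60),(8,255,255),150):
    h=onz(c,*ce,.03)
    if np.hypot(*(h-[.513,-.378,.03])[:2])>.06: continue
    u,v=proj(c,h+[.0455,.0035,-.007]).astype(int); ys,xs=np.nonzero(w[v-22:v+23,u-15:u+16]);s=onz(c,xs.mean()+u-15,ys.mean()+v-22,.023)
    psi=np.arctan2(*(s-h)[1::-1]);print(ce,st,h.round(4),"shank",s.round(4),"yaw",psi.round(3))
    print(go([h[0],h[1],.0192],down(psi)),go([h[0],h[1],.0192],down(.078)))
E
python3 pin.py
```

```text
[ 0.5103 -0.3408  0.2596]
[288.3 178.4] [276 161  25  37 839] [ 0.5131 -0.3788  0.03  ] shank [ 0.5579 -0.3757  0.023 ] yaw 0.07
[array([-2.000e-03,  2.003e+00, -3.250e-01]), array([-0.    ,  0.0007, -0.    ])] [array([-2.000e-03,  2.003e+00, -3.250e-01]), array([-0.    , -0.0006, -0.    ])]
```

>>> send_rows([
  [[0,0,-0.32],[0,0,0]],
  [[0,0.36,0],[0,0,0]],
  [[0,0.36,0],[0,0,0]],
  [[0,0.36,0],[0,0,0]],
  [[0,0.32,0],[0,0,0]],
  [[0,0.2,0],[0,0,0]],
  [[0,0,0],[0,0,0]],
  [[0,0,0],[0,0,0]],
  [[0,0,0],[0,0,0]],
])

```text
time: 33.65
eef_pos: [0.5151, -0.3788, 0.0702]
tcp_rot: [0.708, 0.029, -0.027, -0.705]
contact_force: [0.7, -0.4, 0.1]
opening: 1.004
```

```bash
python3 pin.py
```

```text
[ 0.5151 -0.3788  0.0702]
[319.6 232.9] [ 298  196   44   76 3141] [ 0.5128 -0.3795  0.03  ] shank [ 0.5581 -0.3758  0.023 ] yaw 0.081
[array([-0.021,  0.426, -0.001]), array([ 0.0006, -0.0004,  0.0005])] [array([-0.021,  0.426, -0.001]), array([0.0006, 0.0001, 0.0005])]
```

>>> send_rows([
  [[-0.016,0.2,0],[0,0,0]],
  [[0,0.14,0],[0,0,0]],
  [[0,0.08,0],[0,0,0]],
  [[0,0,0],[0,0,0]],
  [[0,0,0],[0,0,0]],
])

```text
time: 34.2
eef_pos: [0.512, -0.3783, 0.0172]
tcp_rot: [0.707, 0.028, -0.028, -0.706]
contact_force: [0.4, -0.3, -0.1]
opening: 0.998
```

>>> send_rows([
  [[0,0,0],[0,0,0]],
  [[0,0,0],[0,0,0]],
  [[0,0,0],[0,0,0]],
  [[0,0,0],[0,0,0]],
  [[0,0,0],[0,0,0]],
  [[0,0,0],[0,0,0]],
  [[0,0,0],[0,0,0]],
  [[0,0,0],[0,0,0]],
], gripper=1, grip_force=80)

```text
time: 35.0
eef_pos: [0.5122, -0.3787, 0.0177]
tcp_rot: [0.707, 0.028, -0.028, -0.706]
contact_force: [0.0, -1.1, 3.6]
opening: 0.269
```

```bash
python3 - <<'E'
from h import *
T=pose();print(T.round(4),get_state()["opening"])
t=np.array([.573,.1835,.21])+down(.513)@np.array([-.095,0,0]);print(t)
print(go([T[0,3],T[1,3],.21]),go(t,down(.513)))
E
```

```text
[[ 0.9968  0.0011 -0.0793  0.5122]
 [ 0.0793 -0.0013  0.9968 -0.3787]
 [ 0.001  -1.     -0.0014  0.0177]
 [ 0.      0.      0.      1.    ]] 0.26920307343733135
[0.49022878 0.13687464 0.21      ]
[array([ 0.002, -1.602, -0.002])] [array([ 0.16 , -1.608,  4.296]), array([ 0.0002, -0.069 ,  0.0001])]
```

>>> send_rows([
  [[0,-0.2,0],[0,0,0]],
  [[0,-0.3,0],[0,0,0]],
  [[0,-0.3,0],[0,0,0]],
  [[0,-0.3,0],[0,0,0]],
  [[0,-0.3,0],[0,0,0]],
  [[0,-0.2,0],[0,0,0]],
  [[0,0,0],[0,0,0]],
])

```text
time: 35.7
eef_pos: [0.5129, -0.379, 0.2122]
tcp_rot: [0.708, 0.03, -0.027, -0.705]
contact_force: [0.2, -0.6, -2.7]
opening: 0.269
```

>>> send_rows([
  [[0.01,0,0.27],[0,0,0]],
  [[0.01,0,0.27],[0,0,0]],
  [[0.01,0,0.27],[0,0,0]],
  [[0.01,0,0.27],[0,0,0]],
  [[0.01,0,0.27],[0,0,0]],
  [[0.01,0,0.27],[0,0,0]],
  [[0.01,0,0.27],[0,0,0]],
  [[0.01,0,0.27],[0,0,0]],
  [[0.01,0,0.27],[0,0,0]],
  [[0.01,0,0.27],[0,0,0]],
  [[0.01,0,0.27],[0,0,0]],
  [[0.01,0,0.27],[0,0,0]],
])

```text
time: 36.9
eef_pos: [0.493, 0.0123, 0.2052]
tcp_rot: [-0.706, -0.026, 0.03, 0.707]
contact_force: [0.3, 0.4, -3.5]
opening: 0.268
```

>>> send_rows([
  [[0.01,0,0.27],[0,0,0]],
  [[0.01,0,0.27],[0,0,0]],
  [[0.01,0,0.26],[0,0,0]],
  [[0.01,0,0.26],[0,0,0]],
  [[0,0,0],[0,-0.0173,0]],
  [[0,0,0],[0,-0.0173,0]],
  [[0,0,0],[0,-0.0173,0]],
  [[0,0,0],[0,-0.0173,0]],
  [[0,0,0],[0,0,0]],
  [[0,0,0],[0,0,0]],
  [[0,0,0],[0,0,0]],
])

```text
time: 38.0
eef_pos: [0.4893, 0.1377, 0.2076]
tcp_rot: [-0.684, -0.178, 0.18, 0.684]
contact_force: [-0.8, 0.7, -3.7]
opening: 0.271
```

```bash
python3 - <<'E'
from h import *
T=pose();print(T[:3,3].round(4),get_state()["opening"])
Rm=down(.513);t=np.array([.573,.1835,.1098])+Rm@np.array([-.095,0,0])
print(go(t,Rm))
E
```

```text
[0.4893 0.1377 0.2076] 0.2712899284275249
[array([ 0.005,  0.815, -0.011]), array([-0.0002, -0.0001, -0.0003])]
```

>>> send_rows([
  [[0.005,0.25,-0.011],[0,0,0]],
  [[0,0.25,0],[0,0,0]],
  [[0,0.2,0],[0,0,0]],
  [[0,0.11,0],[0,0,0]],
  [[0,0,0],[0,0,0]],
  [[0,0,0],[0,0,0]],
  [[0,0,0],[0,0,0]],
  [[0,0,0],[0,0,0]],
])

```text
time: 38.8
eef_pos: [0.4923, 0.137, 0.1134]
tcp_rot: [0.684, 0.181, -0.179, -0.684]
contact_force: [0.8, 0.1, -3.3]
opening: 0.27
```

```bash
python3 ins.py .573 .1835 .513
```

```text
TCP in port mm (x fwd,y down,z left) [-93.1  -3.4  -0.9] F port [ 0.7  3.3 -0.4] M [ 0.02 -0.05  0.03] rot [0.0002 0.0002 0.0005] op 0.2704637496115186
```

>>> send_rows([
  [[0,0.026,0.007],[0,0,0]],
  [[0,0,0],[0,0,0]],
  [[0,0,0],[0,0,0]],
  [[0,0,0],[0,0,0]],
])

```text
time: 39.2
eef_pos: [0.4907, 0.1376, 0.1087]
tcp_rot: [0.684, 0.18, -0.18, -0.684]
contact_force: [-0.2, -0.0, -2.7]
opening: 0.269
```

```bash
python3 ins.py .573 .1835 .513;python3 ins.py .573 .1835 .513
```

```text
TCP in port mm (x fwd,y down,z left) [-94.2   1.3   0.4] F port [-0.2  2.7  0.1] M [-0.03  0.01 -0.07] rot [0.     0.0002 0.    ] op 0.2691101992076904
TCP in port mm (x fwd,y down,z left) [-94.2   1.3   0.4] F port [-0.2  2.7  0.1] M [-0.03  0.01 -0.07] rot [0.     0.0002 0.    ] op 0.2691101992076904
```

>>> send_rows([
  [[0,-0.008,-0.002],[0,0,0]],
  [[0.08,0,0],[0,0,0]],
  [[0.08,0,0],[0,0,0]],
  [[0.05,0,0],[0,0,0]],
  [[0.03,0,0],[0,0,0]],
  [[0.03,0,0],[0,0,0]],
  [[0.03,0,0],[0,0,0]],
  [[0,0,0],[0,0,0]],
  [[0,0,0],[0,0,0]],
])

```text
time: 40.1
eef_pos: [0.5221, 0.1551, 0.1095]
tcp_rot: [0.684, 0.18, -0.18, -0.684]
contact_force: [-0.4, 0.2, -3.6]
opening: 0.27
```

```bash
python3 ins.py .573 .1835 .513
```

```text
TCP in port mm (x fwd,y down,z left) [-58.3   0.5   0.2] F port [-0.3  3.6  0.4] M [-0.01  0.01 -0.05] rot [-0.      0.0002 -0.0001] op 0.26965977080840686
```

It is in the hole: the tip is 11 mm past the face with no force. Pushing it home.

>>> send_rows([
  [[0.05,0,0],[0,0,0]],
  [[0.05,0,0],[0,0,0]],
  [[0.05,0,0],[0,0,0]],
  [[0.05,0,0],[0,0,0]],
  [[0.05,0,0],[0,0,0]],
  [[0.03,0,0],[0,0,0]],
  [[0.02,0,0],[0,0,0]],
  [[0.015,0,0],[0,0,0]],
  [[0,0,0],[0,0,0]],
  [[0,0,0],[0,0,0]],
])

```text
time: 41.1
eef_pos: [0.5531, 0.1726, 0.1093]
tcp_rot: [0.684, 0.177, -0.182, -0.683]
contact_force: [-6.1, -5.1, 0.0]
opening: 0.27
```

```bash
python3 ins.py .573 .1835 .513
```

```text
TCP in port mm (x fwd,y down,z left) [-22.7   0.7   0.3] F port [-7.8 -0.  -1.4] M [-0.13  0.05  0.97] rot [-0.0001  0.0002 -0.0011] op 0.2700163962499398
```

>>> send_rows([
  [[-0.015,0,0],[0,0,0]],
  [[0,0,0],[0,0,0]],
  [[0,0,0],[0,0,0]],
  [[0,0,0],[0,0,0]],
  [[0,0,0],[0,0,0]],
  [[0,0,0],[0,0,0]],
  [[0,0,0],[0,0,0]],
], gripper=0)

```text
time: 41.8
eef_pos: [0.5536, 0.1729, 0.1096]
tcp_rot: [-0.684, -0.18, 0.18, 0.684]
contact_force: [0.2, -0.7, 0.4]
opening: 1.004
```

>>> send_rows([
  [[0,-0.2,0],[0,0,0]],
  [[0,-0.3,0],[0,0,0]],
  [[0,-0.3,0],[0,0,0]],
  [[0,-0.3,0],[0,0,0]],
  [[-0.28,0,0],[0,0,0]],
  [[-0.28,0,0],[0,0,0]],
  [[-0.28,0,0],[0,0,0]],
  [[-0.27,0,0],[0,0,0]],
])

```text
time: 42.6
eef_pos: [0.4363, 0.1068, 0.2415]
tcp_rot: [0.684, 0.18, -0.18, -0.684]
contact_force: [0.1, -1.3, -0.1]
opening: 1.002
```

>>> send_rows([
  [[0,0,0],[0,0.023,0]],
  [[0,0,0],[0,0.023,0]],
  [[0,0,0],[0,0.023,0]],
  [[0,0,0],[0,0.023,0]],
  [[0,0,0],[0,0.023,0]],
  [[0,0,0],[0,0.023,0]],
  [[0,0,0],[0,0.023,0]],
  [[0,0,0],[0,0.023,0]],
  [[0,0,0],[0,0.023,0]],
  [[0,0,0],[0,0.023,0]],
  [[0,0,0],[0,0.02,0]],
  [[0,0,0],[0,0,0]],
], gripper=0.4)

```text
time: 43.8
eef_pos: [0.4375, 0.1073, 0.2416]
tcp_rot: [-0.611, 0.356, -0.356, 0.611]
contact_force: [-0.1, -0.3, -0.3]
opening: 0.604
```

```bash
python3 ins.py .573 .1835 .513; python3 - <<'E'
from bar import *
psi=.513;D=down(psi);port=np.array([.573,.1835,.11])
r=ringangle(.573,.1835,.513);print([float(t) for t in r if t<1.1])
w=cam("wrist");m=white(w["img"],(0,640,0,400))
q=port+D@[-.155,.014,0];print("pred",proj(w,q).round(1),[ (ce,onz(w,*ce,.12).round(4)) for ce,st,_ in blobs(w["img"],(0,150,60),(8,255,255),300)],"pred head",port+D@[-.022,0,0])
u,v=proj(w,q).astype(int)
ys,xs=np.nonzero(m[v-12:v+12,u-20:u+20]);print("bar px",(xs.mean()+u-20).round(1),len(xs))
E
```

```text
TCP in port mm (x fwd,y down,z left) [-1.554e+02 -1.316e+02  1.000e-01] F port [-0.2  0.3 -0.2] M [-0.03  0.04 -0.02] rot [-0.     -0.2498  0.    ] op 0.6039343217124692
[-0.2, -0.18, -0.16, -0.14, -0.12, -0.1, -0.08]
pred [320.9 195.6] [(array([475. , 199.5]), array([0.5496, 0.1736, 0.12  ])), (array([610.5, 277.9]), array([0.7006, 0.1751, 0.12  ]))] pred head [0.55383193 0.17270255 0.11      ]
bar px 326.0 457
```

Same geometry as pin 1: the ring sags to -0.14 rad and the head offset is alike. I'll use the same grasp and arc.

>>> send_rows([
  [[0,0.33,0],[0,0,0]],
  [[0,0.33,0],[0,0,0]],
  [[0,0.33,0],[0,0,0]],
  [[0,0.25,0],[0,0,0]],
  [[0,0,0],[0,0,0]],
  [[0,0,0],[0,0,0]],
])

```text
time: 44.5
eef_pos: [0.4378, 0.1073, 0.0932]
tcp_rot: [0.611, -0.356, 0.356, -0.611]
contact_force: [0.6, -0.4, 0.7]
opening: 0.596
```

>>> send_rows([
  [[0,0,0],[0,0,0]],
  [[0,0,0],[0,0,0]],
  [[0,0,0],[0,0,0]],
  [[0,0,0],[0,0,0]],
  [[0,0,0],[0,0,0]],
  [[0,0,0],[0,0,0]],
  [[0,0,0],[0,0,0]],
], gripper=1, grip_force=35)

```text
time: 45.2
eef_pos: [0.4374, 0.1072, 0.0928]
tcp_rot: [0.611, -0.357, 0.356, -0.611]
contact_force: [-3.3, -2.6, 1.4]
opening: 0.088
```

```bash
python3 ins.py .573 .1835 .513
```

```text
TCP in port mm (x fwd,y down,z left) [-1.556e+02  1.720e+01  1.000e-01] F port [-4.2 -1.4 -0.6] M [-0.09 -0.03  0.52] rot [ 1.000e-04 -2.498e-01 -1.000e-04] op 0.08762407045391564
```

>>> send_rows([
  [[0,-0.107,-0.012],[0,0,0]],
  [[0,-0.133,0.01],[0,0,0]],
  [[0,-0.13,0.03],[0,0,0]],
  [[0,-0.124,0.049],[0,0,0]],
  [[0,-0.116,0.067],[0,0,0]],
  [[0,-0.104,0.083],[0,0,0]],
  [[0,0,0],[0,0,0]],
])

```text
time: 45.9
eef_pos: [0.4624, 0.1208, 0.1816]
tcp_rot: [0.611, -0.356, 0.357, -0.611]
contact_force: [-5.7, -3.3, 4.6]
opening: 0.088
```

```bash
python3 ins.py .573 .1835 .513
```

```text
TCP in port mm (x fwd,y down,z left) [-127.2  -71.6   -0.3] F port [-6.6 -4.6 -0. ] M [0.16 0.03 1.12] rot [ 1.000e-04 -2.496e-01  3.000e-04] op 0.0878986317753728
```

>>> send_rows([
  [[0,-0.096,0.093],[0,0,0]],
  [[0,-0.08,0.111],[0,0,0]],
  [[0,-0.06,0.121],[0,0,0]],
  [[0,-0.043,0.128],[0,0,0]],
  [[0,-0.02,0.132],[0,0,0]],
  [[0,0,0.134],[0,0,0]],
  [[0,0.02,0.132],[0,0,0]],
  [[0,0.04,0.127],[0,0,0]],
  [[0,0.059,0.12],[0,0,0]],
  [[0,0,0],[0,0,0]],
])

```text
time: 46.9
eef_pos: [0.5785, 0.1867, 0.2013]
tcp_rot: [-0.609, 0.355, -0.358, 0.612]
contact_force: [2.3, 0.5, 2.1]
opening: 0.084
```

```bash
python3 ins.py .573 .1835 .513
```

```text
TCP in port mm (x fwd,y down,z left) [  6.3 -91.3   0.1] F port [ 2.3 -2.1 -0.7] M [ 0.04  0.05 -0.32] rot [-0.0007 -0.2498  0.0008] op 0.08447898137851219
```

The bar is well past upright with low forces. Releasing it and backing away.

>>> send_rows([
  [[0,0,0],[0,0,0]],
  [[0,0,0],[0,0,0]],
  [[0,0,0],[0,0,0]],
  [[0,-0.1,0],[0,0,0]],
  [[0,-0.2,0],[0,0,0]],
  [[0,-0.3,0],[0,0,0]],
  [[0,-0.3,-0.2],[0,0,0]],
  [[0,0,-0.4],[0,0,0]],
  [[0,0,-0.4],[0,0,0]],
], gripper=0.5)

```text
time: 47.8
eef_pos: [0.471, 0.126, 0.3109]
tcp_rot: [-0.61, 0.355, -0.357, 0.612]
contact_force: [0.8, 0.1, 0.5]
opening: 0.502
```

>>> send_rows([
  [[0,0,0],[0,0,0]],
  [[0,0,0],[0,0,0]],
  [[0,0,0],[0,0,0]],
  [[0,0,0],[0,0,0]],
  [[0,0,0],[0,0,0]],
  [[0,0,0],[0,0,0]],
  [[0,0,0],[0,0,0]],
  [[0,0,0],[0,0,0]],
  [[0,0,0],[0,0,0]],
  [[0,0,0],[0,0,0]],
])

```text
time: 48.8
eef_pos: [0.4715, 0.1265, 0.3081]
tcp_rot: [0.611, -0.356, 0.356, -0.611]
contact_force: [0.1, -1.2, -0.3]
opening: 0.496
```

```bash
python3 - <<'E'
from h import *
s=cam("scene");
for x,y,psi in ((.625,.0497,-.065),(.573,.1835,.513)):
    port=np.array([x,y,.11]);D=down(psi)
    for n,v in (("head",-21),("bar",59)): print(n,(proj(s,port+D@[v/1e3,0,0])-[290,190])*4)
cv2.imwrite("pics/f1.png",cv2.resize(s["img"][190:340,290:490],(800,600),interpolation=2))
t=cam("top")
for ce,st,m in blobs(t["img"],(0,150,110),(8,255,255),40): print(ce,st[4],onz(t,*ce,.12).round(3))
print(pose()[:3,3])
E
```

```text
head [216.86150752 197.60253396]
bar [194.58745574 314.43403695]
head [417.26049425 153.87666529]
bar [479.06456689 260.85731907]
[258.2  86.7] 1586 [0.835 0.18  0.12 ]
[128.8 152.8] 1279 [0.617 0.591 0.12 ]
[486.2 121.7] 93 [ 0.712 -0.553  0.12 ]
[297.8 156.8] 104 [0.601 0.051 0.12 ]
[473.5 252.1] 805 [ 0.296 -0.49   0.12 ]
[  7.2 390.5] 309 [-0.106  0.916  0.12 ]
[0.47152095 0.1264843  0.30812112]
```

View pics/f1.png

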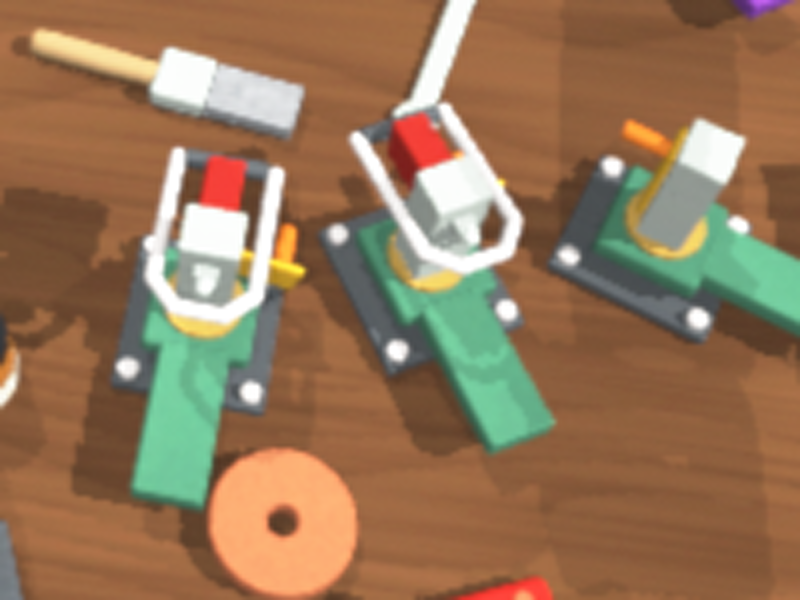

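```bash
python3 -c "
from plant import sign_off; print(sign_off())"
```

```text
the job is handed in; nothing more can be done
None
```

Only two linchpins were on the bench, and both are now home in green stubs with their rings locked. I handed the job in at about 49 s of the 210 s allowed; sign-off gave no verdict.

**What I did:** I opened the covers of the right and middle green stubs (as seen from the robot) and pushed one pin into each. I then swung each ring over its stub. The third stub is unused and its cover is still shut.

**Last checks:**
- **Pins:** each hit a hard stop with the TCP about 22.6 mm before the hole's mouth, close to the nominal 21 mm, with 8–11 N of push.
- **Rings:** in the final picture both end bars sit behind their stubs, within about 2 px of the predicted locked position.
- **Bench:** the brush and abrasive wheel look unmoved in the final crop. The wrench, jar and screwdriver were mostly or wholly outside it, but the arm never went low near them.
- **Arm:** it was clear of everything when I handed in.

**What went wrong:**
- **First ring grasp:** the open ring sags about 0.13 rad, so I held its bar too near the fingertips. The measured force rose to about 55 N at the wrist before I backed off. I regrasped lower, and it then went over with under 10 N. That is below the 120 N wrist limit. I read it as load on the finger pads, not the gripper's body (40 N limit), but I had no direct check of that.
- **Head position:** the heads showed about 3–4 px off my prediction in the last picture. I put this down to only part of each head being visible and did not measure it further.

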